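# Raise the tea-tin presenter and seat the tins in their wells

## Task

Put the empty oak tin presenter up to its serving tilt: draw the sprung knob at its side out, swing the board up to the other index hole and let the pin drop fully home there. Then, with the board standing raised, seat the round tin in the round well and the square tin in the square well, each flat on the floor of its well. Leave all the other tea things where they stand.

Things in the scene. Friction and masses are not known exactly. Their poses are not given: they have to be found in the camera images.
- presenter: Fixed steel frame of the tin presenter: base plate 200 (x) by 330 mm (y), 8 thick. Origin: centre of its underside, z up; x from the board's hinged low edge (robot's side) to its rear, y along the hinge. At y -150 to -160 mm an upright index plate (x -95 to 35, top z 115 mm) with two index holes 90 mm from the hinge axis: one level with it, one 25 degrees higher. At y +150 a cheek 82 mm high.
- hinge (a point): Middle of the hinge axis, on the presenter frame, at (-75, 0, 60) mm of it; axes as the frame's. The board turns about the y axis through this point; its rear edge rises.
- board (a joint): Tilt of the oak board, rad: 0 level (start, pinned), 0.436 (25 degrees) raised with the pin at the upper hole (it settles to about 0.41 in the play); stop at 0.56. Board 170 mm deep, 280 wide, 20 thick, its middle plane through the hinge axis, 0.75 kg; sinks back if let go unpinned; about 8 N at the knob lift it.
- pin (a joint): How far the sprung pin is drawn out, m: 0 home in a hole, 0.016 fully out; its tip is clear of the index plate from 0.013. Spring 4 N home, 8 N out. It is drawn along -y of the presenter. Let go between holes, its tip rests on the plate and drops in where it meets a hole (play 1.5 mm).
- knob_centre (a point): Centre of the pin's black pull knob, a cylinder 26 mm in diameter, 34 mm long, axis along the presenter's y, free all round; moves with pin and board. At the start 90 mm behind the hinge axis (x), 60 mm above the worktop, its centre 50 mm outside the index plate. x: away from the hinge in the board's plane; z: square to the board. Carrying it round the hinge swings the board.
- well_round (a point): Centre of the floor of the round well in the oak board (y = +66 mm of the presenter): 70 mm in diameter, felt-lined, 9 mm deep below the board's face. z: out of the well, square to the board; x up the slope; y along the hinge. 78 mm from the hinge axis in the board's plane, 1 mm above it; moves with the board.
- well_square (a point): Centre of the floor of the square well (right half, y = -66 mm of the presenter): 64 by 64 mm, its sides along the board's edges, 9 mm deep. Axes and place from the hinge as for the round well.
- tin_round_centre (a point): Centre (half-way up) of the round flat tea tin: plain steel, 66 mm in diameter, 34 mm high, closed, about 0.16 kg. z up through its lid.
- tin_square_centre (a point): Centre (half-way up) of the square flat tea tin: plain steel, 60 by 60 mm, 34 mm high, closed, about 0.16 kg. z up through its lid; x and y square to its sides.
- kettle: Brushed aluminium kettle on its round base, 160 mm across, 205 mm high; to stay. Origin: centre of the underside.
- teapot: Mustard yellow ceramic teapot, 150 mm round body, 140 mm high; to stay. Origin: centre of the underside.
- tiered_stand: Clear acrylic two-tier stand, 240 mm across, 290 mm high, fixed. Origin: centre of the underside.
- cup_a: White cup, 70 mm across, 58 mm high, on the stand's lower tier; to stay. Origin: underside.
- cup_b: Its twin on the same tier; to stay. Origin: underside.
- cup_c: A third such cup on the upper tier; to stay. Origin: underside.
- caddy: Square steel tea caddy with a latch, 94 by 94 mm, 119 mm high; to stay. Origin: underside.
- coaster: Round oak coaster, 94 mm across, 9 mm thick, lying on the worktop; to stay. Origin: underside.
- honey_jar: Amber glass jar with a steel lid, 68 mm across, 88 mm high; to stay. Origin: underside.
- sugar_bowl: White lidded sugar bowl, 96 mm across, 84 mm high; to stay. Origin: underside.
- scoop: Dark wooden tea scoop, 145 mm long, lying on the worktop; to stay. Origin: underside, near its middle.
There are look-alikes about, which are no part of the job. What is shaped like the part that bears tin_round_centre but red or yellow is not meant.

How it is judged:
On the way:
1. the board, still empty, is swung up to the upper index hole and the pin is fully home in it (value of joint board between 0.37 and 0.49 rad and value of joint pin below 0.003 m and distance between tin_round_centre and well_round above 0.08 m and distance between tin_square_centre and well_square above 0.08 m), for 0.2 s.
At the end, for the whole second after the job is handed in: The board stands at its serving tilt (0.37 to 0.49 rad) with the pin home (within 3 mm); each tin rests in its own well: centre within 6 mm of the well's centre line in x and y, underside within 2.5 mm of the well floor, square to the board within 0.06 rad, at rest (value of joint board between 0.37 and 0.49 rad and value of joint pin below 0.003 m and x of tin_round_centre in the frame of well_round between -0.006 and 0.006 m and y of tin_round_centre in the frame of well_round between -0.006 and 0.006 m and z of tin_round_centre in the frame of well_round between 0.0145 and 0.0195 m and angle between the z axis of tin_round_centre and the z axis of well_round, either way round below 0.06 rad and linear speed of each of tin_round, tin_square below 0.02 m/s and angular speed of each of tin_round, tin_square below 0.2 rad/s and x of tin_square_centre in the frame of well_square between -0.006 and 0.006 m and y of tin_square_centre in the frame of well_square between -0.006 and 0.006 m and z of tin_square_centre in the frame of well_square between 0.0145 and 0.0195 m and angle between the z axis of tin_square_centre and the z axis of well_square, either way round below 0.06 rad); the robot touches nothing.
It fails at once if the kettle or the teapot is shifted more than 30 mm or tipped more than 0.3 rad (distance of any of kettle, teapot from where it was at the start of the episode above 0.03 m or angle between any of kettle, teapot's own z axis and vertical above 0.3 rad).
It fails at once if a cup on the tiered stand is shifted more than 30 mm or tipped more than 0.3 rad (distance of any of cup_a, cup_b, cup_c from where it was at the start of the episode above 0.03 m or angle between any of cup_a, cup_b, cup_c's own z axis and vertical above 0.3 rad).
It fails at once if the caddy, coaster, honey jar, sugar bowl or scoop is shifted more than 30 mm or tipped more than 0.3 rad (distance of any of caddy, coaster, honey_jar, sugar_bowl, scoop from where it was at the start of the episode above 0.03 m or angle between any of caddy, coaster, honey_jar, sugar_bowl, scoop's own z axis and vertical above 0.3 rad).
It also fails if it takes over 67 s, if anything falls off the work surface, if the arm or the gripper's body presses on something with over 40 N, if the wrist force passes 120 N, or if a joint passes its speed limit or range.

## Robot

A 7-joint arm with a two-finger parallel gripper is mounted at the origin on the work surface. World frame = base frame: x ahead of the robot, y to its left, z up, the work surface at z = 0. Lengths are in m, angles in rad, forces in N, time in s.
With the tool pointing down it reaches from about 0.425 to 0.95 m from the base axis. Payload 4.7 kg.
Tool frame: the origin (TCP) lies on the centre line of the jaws, within the pads' length; the fingertips stand 17 mm ahead of it and the grasp point (between the pads) lies 2 mm behind it; y points along the fingers, x is the direction in which the jaws open and shut, and the axes are right-handed (so a half turn about y gives the same grasp; the last joint's range is limited). The gripper opens to 87 mm and grips with 3 to 60 N. Pads are 19 mm wide; open, the fingers measure 117 mm over their backs; the gripper's body (75 mm by 190 mm) begins 51 mm behind the grasp point.
Start: joints at [1.251, 0.469, -0.049, 1.532, 0.024, 1.141, -0.082], TCP at [0.194, -0.647, 0.24] pointing down, gripper open.
Joint ranges: [-2.59, 2.59], [-0.33, 1.99], [-1.39, 1.29], [0.1, 2.45], [-1.04, 4.18], [0.21, 1.99], [-2.66, 2.66]. Speed limits (rad/s): [2.57, 2.57, 3.14, 3.14, 3.14, 3.14, 3.14].

## Interface

Orientations are given as a rotation vector (axis times angle).
In Python, from cell import ctrl gives the robot as it stands. The module is installed in compiled form; this text tells all that it offers.
- The arm moves only by the tool play_rows, never from a script. Its argument "increments" is one flat list of numbers, 4 for each row, row after row: the shift along the tool's x, y, z in m, then the turn about the tool's y in rad. A call has 1 to 5 rows; each row shifts and turns the commanded pose from where the row before left it, along the tool's axes as they then stand; what a row does not reach is not made up. A row lasts 1/12 s, in which the tool goes at most 41.7 mm and 7.16 degrees, less where a joint would pass 70% of its speed; a pose out of reach is approached as far as the arm can. A call with a gripper value outside its range is refused whole. "hand" is the gripper command: -1 is shut, 1 is fully open, values between are in proportion, set as the call begins (left out, the last holds). The fingers move at their own pace and stop on an object; "newtons" is the grip in N (left out, the last holds). Time passes only in rows, so rows that do not move let the fingers close. It gives the time, the measured TCP pose, the force and the opening at its end, in the units of the state.
- ctrl.sense(): the state, without advancing time (a new reading comes with each control period).
- ctrl.get_image(name): name is "side" or "top" or "wrist"; returns a dict with "image" (384x512x3 uint8, blue, green, red), "range_z" (384x512 float32, m along the optical axis (not along the pixel's ray), 0 where there is no reading), "K" (3x3 intrinsics, pixels), "dist_coeffs" ([k1, k2, p1, p2, k3] as OpenCV has them; the pictures are not rectified), "position" and "orientation" of the camera in the world; the wrist camera has in their place "hand_eye" (4x4, takes a point from camera to tool coordinates, whose origin is the TCP and whose axes are the tool frame's). Camera axes: x right, y up, looking along -z (the intrinsics and any distortion apply to the point x, -y, -z); pixel columns grow to the right and rows downward; lengths in m; the calibration is good to about 2 mm. A picture is of the moment at which its call begins: read the wrist's pose just before it.
- ctrl.finish_job(): hands the job in, once; it reports no verdict.
The state is a dict: "t": time; "joint_positions": joint angles; "joint_velocities": joint speeds; "joint_efforts": joint torques, N m; "position": TCP position; "tool_rot": TCP orientation; "contact_force": force on the tool from outside, world axes, zero at the start; "wrist_torque": the same for the moment, N m; "finger_gap": opening from 0.0 (shut) to 1.0 (fully open).
Only numpy, scipy, OpenCV 4.12 (cv2) and the standard library are available. Lean on these libraries where they do the work, as an engineer would, in place of code of your own. Each camera call takes 0.05 s, during which the arm holds its last target.

## Working session

There is one attempt and no reset: what is moved stays moved. The work goes in short steps, Python scripts to look and compute and a tool call to move; the robot and the scene stay as the last step left them, time stands still between calls to the robot, and variables do not carry over. Pictures are saved under pics/ and viewed, and the job is handed in when it is done.

Besides the shell and the picture viewer there is one more tool, called by a JSON object that holds its "fn" and its "kwargs", one argument or row to a line. play_rows: Moves the arm, as the interface text tells. Its arguments: {"type":"object","properties":{"increments":{"type":"array"},"hand":{"type":"number"},"newtons":{"type":"number"}},"required":["increments"]}

```bash
mkdir -p pics
python3 - <<'E'
from cell import ctrl
import cv2,numpy as np,pickle
s=ctrl.sense();print(s)
for n in ["side","top","wrist"]:
    d=ctrl.get_image(n);cv2.imwrite(f"pics/{n}0.png",d["image"]);pickle.dump(d,open(f"{n}0.pkl","wb"))
    print(n,{k:v for k,v in d.items() if k not in("image","range_z")})
E
```

```text
{'t': 0.0, 'joint_positions': array([ 1.25112125,  0.46944862, -0.04860156,  1.53370894,  0.02413596,
        1.14099473, -0.08229389]), 'joint_velocities': array([-0.0001465 , -0.00160992,  0.00098233,  0.00114249,  0.00091457,
        0.00099115, -0.00059842]), 'joint_efforts': array([-8.24974836e-05, -5.07971549e+01, -8.10298626e-02, -2.36156809e+01,
       -6.14233757e-02,  3.79589503e-02,  1.53403453e-04]), 'position': array([ 0.19335922, -0.6461128 ,  0.23848824]), 'tool_rot': array([-1.33173358,  0.99353523, -0.99080809]), 'contact_force': array([-0.12784543, -0.89988665,  0.14131443]), 'wrist_torque': array([-0.00216607,  0.05261642,  0.00614312]), 'finger_gap': 1.0007440998424468}
side {'K': array([[475.82566607,   0.        , 255.07635919],
       [  0.        , 475.82566607, 196.43647053],
       [  0.        ,   0.        ,   1.        ]]), 'dist_coeffs': array([-0.05424111,  0.        ,  0.        ,  0.        ,  0.        ]), 'position': array([ 0.67855392, -1.25676871,  0.9757047 ]), 'orientation': array([0.99305314, 0.06548261, 0.12677366])}
top {'K': array([[412.0380
[... 257 characters left out ...]
, 0.04091477, 1.55641279]), 'orientation': array([ 0.0377768 , -0.06293671, -1.54789306])}
wrist {'K': array([[323.72776846,   0.        , 256.86133558],
       [  0.        , 323.72776846, 188.01187038],
       [  0.        ,   0.        ,   1.        ]]), 'dist_coeffs': array([-0.01333538,  0.        ,  0.        ,  0.        ,  0.        ]), 'hand_eye': array([[ 9.99999149e-01,  3.58489637e-04, -1.25460464e-03,
         1.09177562e-03],
       [-1.30465823e-03,  2.89712560e-01, -9.57112810e-01,
        -1.44991038e-01],
       [ 2.03596982e-05,  9.57113632e-01,  2.89712781e-01,
         7.91493034e-02],
       [ 0.00000000e+00,  0.00000000e+00,  0.00000000e+00,
         1.00000000e+00]])}
```

View pics/side0.png

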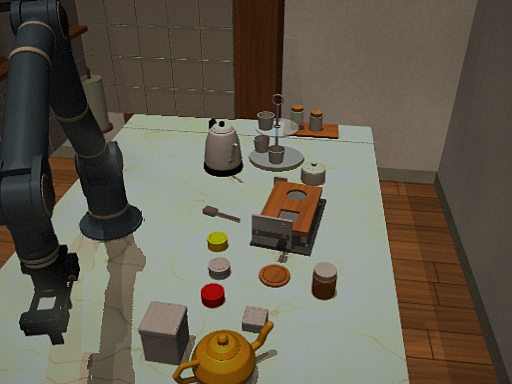

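View pics/top0.png

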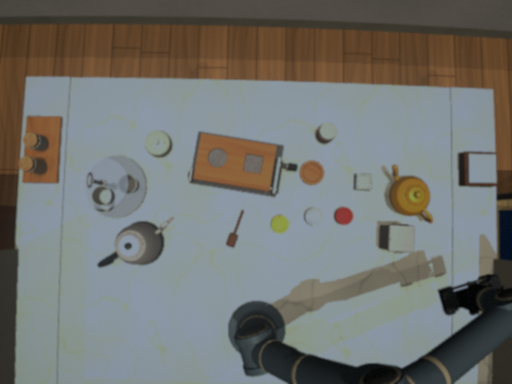

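View pics/wrist0.png

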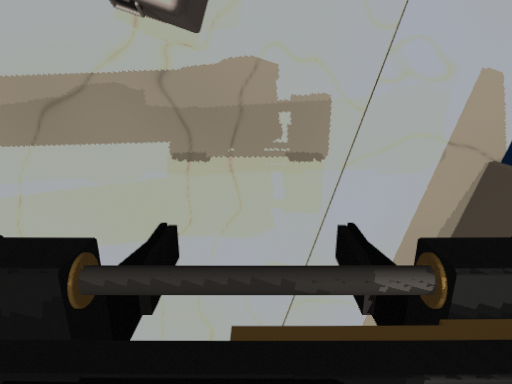

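The side view shows the presenter at about (290,215) with its index plate facing the camera. The top view shows the presenter at (237,163), the knob at (290,167) and the coaster at (312,172). The round steel tin is at (313,216), with the yellow (280,224) and red (344,216) look-alikes, and the square tin is at (362,182).

```bash
cat > h.py <<'E'
import numpy as np,cv2,pickle
from scipy.spatial.transform import Rotation as R
def pose(d,s=None):
    if 'hand_eye' in d:
        T=np.eye(4);T[:3,:3]=R.from_rotvec(s['tool_rot']).as_matrix();T[:3,3]=s['position'];return T@d['hand_eye']
    T=np.eye(4);T[:3,:3]=R.from_rotvec(d['orientation']).as_matrix();T[:3,3]=d['position'];return T
def rays(d,px,s=None):
    p=cv2.undistortPoints(np.array(px,float).reshape(-1,1,2),d['K'],d['dist_coeffs']).reshape(-1,2)
    return np.c_[p[:,0],-p[:,1],-np.ones(len(p))]
def onplane(d,px,z,s=None):
    T=pose(d,s);r=rays(d,px)@T[:3,:3].T;o=T[:3,3];return o+r*((z-o[2])/r[:,2])[:,None]
def cloud(d,s=None):
    h,w=d['range_z'].shape;u,v=np.meshgrid(np.arange(w),np.arange(h))
    T=pose(d,s);r=rays(d,np.c_[u.ravel(),v.ravel()])*d['range_z'].ravel()[:,None]
    P=(r@T[:3,:3].T+T[:3,3]).reshape(h,w,3);P[d['range_z']<=0]=np.nan;return P
def proj(d,X,s=None):
    T=np.linalg.inv(pose(d,s));p=np.atleast_2d(X)@T[:3,:3].T+T[:3,3];p=p*[1,-1,-1]
    return cv2.projectPoints(p,np.zeros(3),np.zeros(3),d['K'],d['dist_coeffs'])[0].reshape(-1,2)
E
python3 - <<'E'
from h import *
d=pickle.load(open('top0.pkl','rb'));P=cloud(d)
for n,(u,v) in dict(round=(313,216),square=(362,182),red=(344,216),yellow=(280,224),knob=(290,167),coaster=(312,172),board=(236,150),wr=(217,157),ws=(255,163),caddy=(400,236),jar=(327,132),table=(330,250)).items(): print(n,P[v,u].round(4))
im=d['image']
cv2.imwrite('pics/c1.png',cv2.resize(im[120:250,180:390],None,fx=3.8,fy=3.8,interpolation=cv2.INTER_CUBIC))
d=pickle.load(open('side0.pkl','rb'))
cv2.imwrite('pics/c2.png',cv2.resize(d['image'][170:340,190:350],None,fx=3.5,fy=3.5,interpolation=cv2.INTER_CUBIC))
E
```

```text
round [ 0.4244 -0.2015  0.0337]
square [ 0.5557 -0.3857  0.0297]
red [ 0.4268 -0.317   0.0358]
yellow [ 0.3923 -0.0798  0.0296]
knob [ 0.6    -0.1092  0.0722]
coaster [ 0.591  -0.1992  0.0109]
board [0.6574 0.0884 0.0724]
wr [0.6319 0.1576 0.0605]
ws [0.6132 0.0181 0.0602]
caddy [ 0.359  -0.4987  0.1182]
jar [ 0.7302 -0.2412  0.0838]
table [ 0.2981 -0.2725  0.0043]
```

View pics/c1.png

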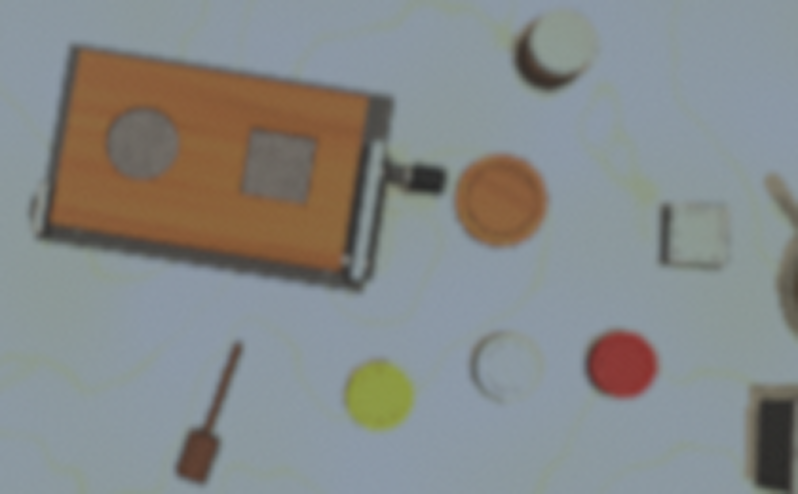

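View pics/c2.png

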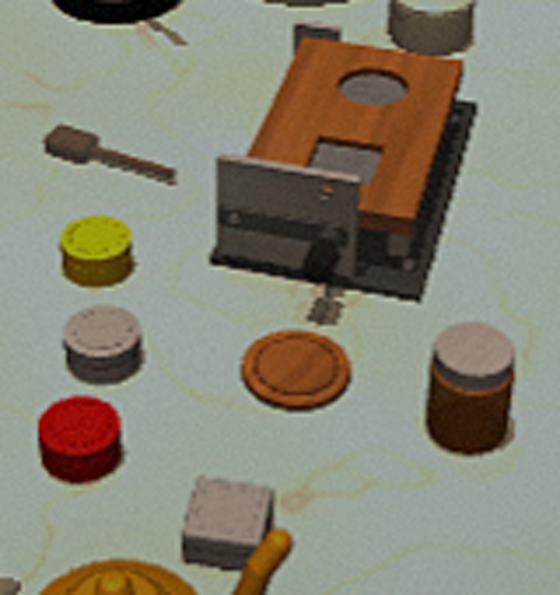

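Round candidates in the top view are (313,216) grey, (344,216) red and (280,224) yellow. The enlarged crops show that only (313,216) is plain steel, so that is the round tin. Next I'll measure everything.

```bash
cat > m.py <<'E'
from h import *
def seg(im,x0,y0,x1,y1,f):
    m=np.zeros(im.shape[:2],np.uint8);m[y0:y1,x0:x1]=f(im[y0:y1,x0:x1].astype(int)).astype(np.uint8)*255
    cs,_=cv2.findContours(m,cv2.RETR_EXTERNAL,cv2.CHAIN_APPROX_NONE);return max(cs,key=cv2.contourArea)
E
python3 - <<'E'
from m import *
d=pickle.load(open('top0.pkl','rb'));im=d['image'];P=cloud(d)
or_=lambda a:(a[...,2]-a[...,0])>35
c=seg(im,185,120,298,205,or_)
W=onplane(d,c.reshape(-1,2),0.070)[:,:2]
r=cv2.minAreaRect((W*1000).astype(np.float32));print('board rect',r)
# wells: gray holes inside
for n,b in dict(wr=(204,143,232,172),ws=(242,150,268,176)).items():
    c=seg(im,*b,lambda a:~((a[...,2]-a[...,0])>35));
    w=onplane(d,c.reshape(-1,2),0.070)[:,:2]*1000;print(n,cv2.minAreaRect(w.astype(np.float32)),w.mean(0),cv2.minEnclosingCircle(w.astype(np.float32)))
# height maps
Z=P[...,2]
for n,b in dict(round=(300,203,326,230),square=(350,168,376,196)).items():
    x0,y0,x1,y1=b
    m=np.zeros(Z.shape,np.uint8);m[y0:y1,x0:x1]=(Z[y0:y1,x0:x1]>0.02)*255
    c=max(cv2.findContours(m,cv2.RETR_EXTERNAL,cv2.CHAIN_APPROX_NONE)[0],key=cv2.contourArea)
    w=onplane(d,c.reshape(-1,2),0.034)[:,:2]*1000
    print(n,cv2.minAreaRect(w.astype(np.float32)),cv2.minEnclosingCircle(w.astype(np.float32)),np.nanmedian(Z[m>0]))
x0,y0,x1,y1=(285,155,300,178)
m=(Z[y0:y1,x0:x1]>0.04);q=P[y0:y1,x0:x1][m];print('knob pts',len(q),q.min(0),q.max(0),q.mean(0))
dk=im[y0:y1,x0:x1].max(-1)<70;v,u=np.nonzero(dk);print('dark',len(u),onplane(d,np.c_[u+x0,v+y0],.06).mean(0),(u+x0).min(),(u+x0).max(),(v+y0).min(),(v+y0).max())
s=dict(tool_rot=[-1.33173358,  0.99353523, -0.99080809]);print(R.from_rotvec(s['tool_rot']).as_matrix())
E
```

```text
board rect ((614.656494140625, 92.25313568115234), (282.43121337890625, 171.5574493408203), 81.808837890625)
wr ((628.7433471679688, 156.78419494628906), (62.3226432800293, 65.4677734375), 1.3283017873764038) [629.01324024 156.78356534] ((629.4033203125, 156.74984741210938), 33.70625686645508)
ws ((611.1193237304688, 25.911457061767578), (61.556663513183594, 61.382415771484375), 81.78075408935547) [610.87031853  26.15368827] ((610.30908203125, 25.78413963317871), 40.48501205444336)
round ((424.5237121582031, -203.33718872070312), (59.24028778076172, 63.43692398071289), 1.141937017440796) ((424.745849609375, -202.7845458984375), 33.305442810058594) 0.034413581030110496
square ((559.1747436523438, -386.4808044433594), (63.273704528808594, 61.319889068603516), 83.88925170898438) ((559.1976318359375, -386.5182800292969), 42.12166976928711) 0.03400588881391031
knob pts 83 [ 0.58942833 -0.13565252  0.05785598] [ 0.61687396 -0.09107245  0.08126818] [ 0.60351139 -0.1147123   0.06991761]
dark 44 [ 0.60257396 -0.11690223  0.06      ] 288 296 164 169
[[ 2.86750719e-01 -6.63198991e-04  9.58005003e-01]
 [-9.58003207e-01  1.85787424e-03  2.86751467e-01]
 [-1.97002610e-03 -9.99998054e-01 -1.02599986e-04]]
```

```bash
cat > plan.py <<'E'
from h import *
from cell import ctrl
import sys
def st():
    s=ctrl.sense();M=R.from_rotvec(s['tool_rot']).as_matrix();return s,s['position']*1000,np.degrees(np.arctan2(M[1,0],M[0,0]))
def go(tgt,psi,n,show=True):
    s,p,ps=st();tgt=np.array(tgt,float)
    dps=(psi-ps+180)%360-180
    print('now',p.round(1),'psi',round(ps,2),'t',round(s['t'],2),'gap',round(s['finger_gap']*87,1),'F',s['contact_force'].round(1),'q7',s['joint_positions'][6].round(2))
    out=[]
    for i in range(n):
        a=np.radians(ps+dps*i/n);dp=(tgt-p)/n
        out.append([dp@[np.cos(a),np.sin(a),0],-dp[2],dp@[-np.sin(a),np.cos(a),0],-np.radians(dps/n)])
    out=np.array(out);out[:,:3]/=1000
    print('step mm',np.linalg.norm((tgt-p)/n).round(1))
    for k in range(0,n,5): print(', '.join(f'{x:.3f}' for x in out[k:k+5].ravel()))
if __name__=='__main__':
    a=list(map(float,sys.argv[1:]));go(a[:3],a[3],int(a[4]))
E
python3 plan.py 603 -118 180 -8.1 20
python3 - <<'E'
from m import *
d=pickle.load(open('top0.pkl','rb'));P=cloud(d)
for u in range(380,400,4): print([(u,v,P[v,u].round(3).tolist()) for v in (165,170,175,180)])
E
```

```text
now [ 193.4 -646.3  238.7] psi -73.34 t 0.15 gap 86.7 F [ 0.6  0.8 -0.1] q7 -0.08
step mm 33.6
-0.019, 0.003, 0.027, -0.057, -0.018, 0.003, 0.028, -0.057, -0.016, 0.003, 0.029, -0.057, -0.015, 0.003, 0.030, -0.057, -0.013, 0.003, 0.031, -0.057
-0.011, 0.003, 0.032, -0.057, -0.009, 0.003, 0.032, -0.057, -0.007, 0.003, 0.033, -0.057, -0.005, 0.003, 0.033, -0.057, -0.004, 0.003, 0.033, -0.057
-0.002, 0.003, 0.033, -0.057, 0.000, 0.003, 0.033, -0.057, 0.002, 0.003, 0.033, -0.057, 0.004, 0.003, 0.033, -0.057, 0.006, 0.003, 0.033, -0.057
0.008, 0.003, 0.033, -0.057, 0.010, 0.003, 0.032, -0.057, 0.011, 0.003, 0.031, -0.057, 0.013, 0.003, 0.031, -0.057, 0.015, 0.003, 0.030, -0.057
[(380, 165, [0.626, -0.464, 0.001]), (380, 170, [0.607, -0.464, 0.001]), (380, 175, [0.587, -0.464, -0.0]), (380, 180, [0.568, -0.464, 0.001])]
[(384, 165, [0.626, -0.479, 0.004]), (384, 170, [0.607, -0.48, -0.001]), (384, 175, [0.587, -0.479, 0.003]), (384, 180, [0.568, -0.479, 0.003])]
[(388, 165, [nan, nan, nan]), (388, 170, [0.607, -0.495, 0.003]), (388, 175, [0.588, -0.496, -0.0]), (388, 180, [0.569, -0.496, -0.0])]
[(392, 165, [0.627, -0.512, -0.0]), (392, 170, [0.608, -0.511, 0.003]), (392, 175, [0.588, -0.51, 0.005]), (392, 180, [0.569, -0.511, 0.0])]
[(396, 165, [0.612, -0.487, 0.11]), (396, 170, [0.594, -0.488, 0.108]), (396, 175, [0.58, -0.499, 0.076]), (396, 180, [0.564, -0.507, 0.054])]
```

{"fn": "play_rows", "kwargs": {
  "increments": [-0.019, 0.003, 0.027, -0.057, -0.018, 0.003, 0.028, -0.057, -0.016, 0.003, 0.029, -0.057, -0.015, 0.003, 0.03, -0.057, -0.013, 0.003, 0.031, -0.057],
  "hand": 1,
  "newtons": 40
}}

```text
t: 0.57
position: [0.2957, -0.5132, 0.2242]
tool_rot: [-1.429, 0.774, -0.773]
contact_force: [-0.3, 0.5, -0.1]
finger_gap: 1.004
```

{"fn": "play_rows", "kwargs": {
  "increments": [-0.011, 0.003, 0.032, -0.057, -0.009, 0.003, 0.032, -0.057, -0.007, 0.003, 0.033, -0.057, -0.005, 0.003, 0.033, -0.057, -0.004, 0.003, 0.033, -0.057]
}}

```text
t: 0.98
position: [0.3991, -0.3814, 0.2093]
tool_rot: [-1.499, 0.553, -0.553]
contact_force: [0.7, -0.1, -0.3]
finger_gap: 0.996
```

{"fn": "play_rows", "kwargs": {
  "increments": [-0.002, 0.003, 0.033, -0.057, 0.0, 0.003, 0.033, -0.057, 0.002, 0.003, 0.033, -0.057, 0.004, 0.003, 0.033, -0.057, 0.006, 0.003, 0.033, -0.057]
}}

```text
t: 1.4
position: [0.5001, -0.2501, 0.1943]
tool_rot: [-1.545, 0.332, -0.331]
contact_force: [-0.2, 0.1, 0.1]
finger_gap: 1.0
```

{"fn": "play_rows", "kwargs": {
  "increments": [0.008, 0.003, 0.033, -0.057, 0.01, 0.003, 0.032, -0.057, 0.011, 0.003, 0.031, -0.057, 0.013, 0.003, 0.031, -0.057, 0.015, 0.003, 0.03, -0.057]
}}

```text
t: 1.82
position: [0.6028, -0.1177, 0.1792]
tool_rot: [-1.568, 0.108, -0.107]
contact_force: [0.2, -0.2, 0.4]
finger_gap: 0.999
```

Tracking is good. I'll take a wrist picture to refine the knob position.

Run:
```python
from h import *
from cell import ctrl
s=ctrl.sense();d=ctrl.get_image('wrist');pickle.dump((s,d),open('w1.pkl','wb'))
im=d['image'].copy()
x=np.array([.990,-.141,0]);y=np.array([.141,.990,0])
O=np.array([.6178,.0918,0])
for a,b,c in [(15,-210,60),(15,-193,60),(15,-227,60),(2,-210,60),(28,-210,60),(35,-150,115),(35,-160,115),(-95,-160,115),(3,-66,61),(3,66,61)]:
    p=proj(d,O+(a*x+b*y)/1000+[0,0,c/1000],s)[0];print((a,b,c),p.round(1))
    if 0<p[0]<512 and 0<p[1]<384: cv2.circle(im,(int(p[0]),int(p[1])),3,(0,255,0),1)
cv2.imwrite('pics/w1.png',im)
```

```text
(15, -210, 60) [257.2 186.5]
(15, -193, 60) [257.3 167. ]
(15, -227, 60) [257.1 205.3]
(2, -210, 60) [242.  186.4]
(28, -210, 60) [272.5 186.6]
(35, -150, 115) [289.  120.8]
(35, -160, 115) [288.5 136.6]
(-95, -160, 115) [ 87.4 135.9]
(3, -66, 61) [241.5  -4.1]
(3, 66, 61) [ 239.7 -242.1]
```

View pics/w1.png

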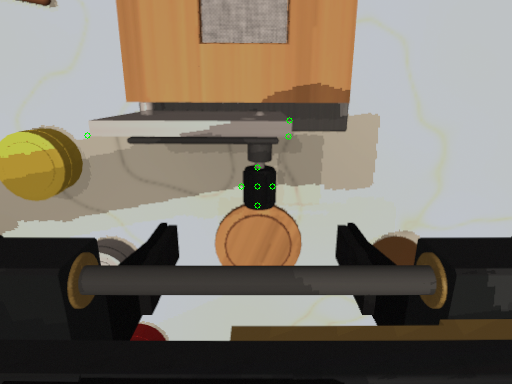

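The knob appears at (259,187), about 2 px right of the prediction, and the plate agrees. I'll descend and grip it.

{"fn": "play_rows", "kwargs": {
  "increments": [0.002, 0.03, 0, 0, 0, 0.03, 0, 0, 0, 0.03, 0, 0, 0, 0.025, 0, 0, 0, 0, 0, 0],
  "hand": 0.2,
  "newtons": 40
}}

```text
t: 2.28
position: [0.6, -0.1193, 0.0592]
tool_rot: [-1.567, 0.118, -0.102]
contact_force: [-0.5, 0.6, -0.6]
finger_gap: 0.705
```

{"fn": "play_rows", "kwargs": {
  "increments": [0, 0, 0, 0, 0, 0, 0, 0, 0, 0, 0, 0, 0, 0, 0, 0, 0, 0, 0, 0],
  "hand": -1
}}

```text
t: 2.7
position: [0.6051, -0.1194, 0.0661]
tool_rot: [-1.568, 0.108, -0.112]
contact_force: [-0.4, -0.2, -0.8]
finger_gap: 0.323
```

{"fn": "play_rows", "kwargs": {
  "increments": [0, 0, 0, 0, 0, 0, 0, 0]
}}

```text
t: 2.87
position: [0.6045, -0.1194, 0.0659]
tool_rot: [-1.569, 0.109, -0.111]
contact_force: [-1.6, -1.0, 5.8]
finger_gap: 0.285
```

Run:
```python
from h import *
from cell import ctrl
s=ctrl.sense();d=ctrl.get_image('wrist');cv2.imwrite('pics/w2.png',d['image']);print(s)
```

```text
{'t': 2.8667, 'joint_positions': array([ 0.43728162,  0.6070641 , -0.42871208,  1.80831269,  0.33843896,
        0.79815764, -0.30279905]), 'joint_velocities': array([-3.99201010e-04, -9.15359156e-04,  3.62549578e-04, -4.46781361e-04,
       -3.16251937e-05,  1.16820035e-03, -9.89137626e-04]), 'joint_efforts': array([-2.43980996e-01, -4.65830791e+01, -5.06696597e+00, -1.69421107e+01,
        5.59665996e-02, -6.96372930e-01,  1.97754364e-02]), 'position': array([ 0.60446205, -0.11939212,  0.06586083]), 'tool_rot': array([-1.56862063,  0.10945786, -0.11084436]), 'contact_force': array([-1.59041026, -1.04759478,  5.83609143]), 'wrist_torque': array([ 0.00971491,  0.42243514, -0.01375597]), 'finger_gap': 0.28458215694159034}
```

View pics/w2.png

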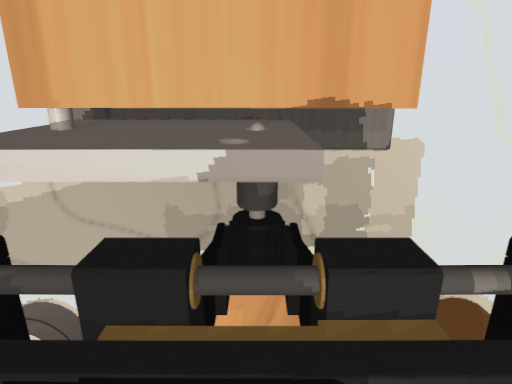

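The knob is between the pads at (257,240). Now I'll draw it out.

{"fn": "play_rows", "kwargs": {
  "increments": [0, 0, -0.004, 0, 0, 0, -0.004, 0, 0, 0, -0.004, 0, 0, 0, -0.003, 0, 0, 0, 0, 0]
}}

```text
t: 3.33
position: [0.6029, -0.1307, 0.0659]
tool_rot: [-1.564, 0.108, -0.11]
contact_force: [-0.7, 6.4, 6.6]
finger_gap: 0.29
```

{"fn": "play_rows", "kwargs": {
  "increments": [0, 0, 0, 0, 0, 0, 0, 0]
}}

```text
t: 3.5
position: [0.603, -0.1298, 0.0659]
tool_rot: [-1.563, 0.107, -0.11]
contact_force: [-1.7, 7.2, 5.2]
finger_gap: 0.286
```

Run:
```python
from h import *
from cell import ctrl
s=ctrl.sense();d=ctrl.get_image('wrist');cv2.imwrite('pics/w3.png',d['image'][100:350])
x=np.array([.990,-.141,0]);y=np.array([.141,.990,0])
print(s['position'],(s['position']-[.60446,-.11939,.06586])@np.c_[x,y],s['finger_gap'])
```

```text
[ 0.60298582 -0.1298111   0.06587892] [ 9.93140534e-06 -1.05247450e-02] 0.28615317463666917
```

View pics/w3.png

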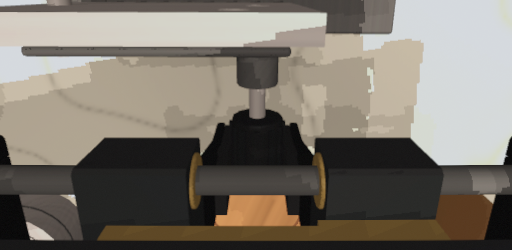

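{"fn": "play_rows", "kwargs": {
  "increments": [0, 0, -0.003, 0, 0, 0, -0.002, 0, 0, 0, 0, 0, 0, 0, 0, 0]
}}

```text
t: 3.88
position: [0.6024, -0.1342, 0.0659]
tool_rot: [-1.563, 0.107, -0.109]
contact_force: [-2.2, 9.1, 5.4]
finger_gap: 0.285
```

Run:
```python
from h import *
from cell import ctrl
s=ctrl.sense()
x=np.array([.990,-.141,0]);y=np.array([.141,.990,0])
print(s['position'],(s['position']-[.60446,-.11939,.06586])@np.c_[x,y],s['finger_gap'],s['contact_force'])
# arc
for a in range(0,33,2):
    t=np.radians(a);print(a,(90*(np.cos(t)-1)).round(1),(90*np.sin(t)).round(1))
```

```text
[ 0.60236117 -0.13418427  0.06589494] [ 8.14658548e-06 -1.49422591e-02] 0.28488298563682957 [-2.17713569  9.10147826  5.43569954]
0 0.0 0.0
2 -0.1 3.1
4 -0.2 6.3
6 -0.5 9.4
8 -0.9 12.5
10 -1.4 15.6
12 -2.0 18.7
14 -2.7 21.8
16 -3.5 24.8
18 -4.4 27.8
20 -5.4 30.8
22 -6.6 33.7
24 -7.8 36.6
26 -9.1 39.5
28 -10.5 42.3
30 -12.1 45.0
32 -13.7 47.7
```

{"fn": "play_rows", "kwargs": {
  "increments": [0, -0.004, -0.001, 0, 0, -0.005, 0, 0, 0, -0.005, 0, 0, -0.001, -0.005, 0, 0, -0.002, -0.005, 0, 0]
}}

```text
t: 4.3
position: [0.6001, -0.1349, 0.0871]
tool_rot: [-1.561, 0.104, -0.11]
contact_force: [8.9, 7.1, -14.0]
finger_gap: 0.283
```

{"fn": "play_rows", "kwargs": {
  "increments": [0, 0, 0, 0, 0, 0, 0, 0]
}}

```text
t: 4.47
position: [0.6, -0.1348, 0.088]
tool_rot: [-1.562, 0.104, -0.11]
contact_force: [3.8, 7.2, -8.3]
finger_gap: 0.288
```

```bash
cat > rel.py <<'E'
from h import *
from cell import ctrl
s=ctrl.sense()
x=np.array([.990,-.141,0]);y=np.array([.141,.990,0])
r=(s['position']-[.60446,-.11939,.06586])@np.c_[x,y,[0,0,1]]*1000
print('dx,dy,dz mm',r.round(2),'ang',np.degrees(np.arcsin(r[2]/90)).round(1),'gap',s['finger_gap'].__round__(3),'F',(s['contact_force']@np.c_[x,y,[0,0,1]]).round(1),'t',s['t'])
E
python3 rel.py
```

```text
dx,dy,dz mm [ -2.23 -15.87  22.12] ang 14.2 gap 0.288 F [ 2.8  7.7 -8.3] t 4.4667
```

{"fn": "play_rows", "kwargs": {
  "increments": [-0.001, -0.004, 0, 0, -0.001, -0.004, 0, 0, -0.002, -0.002, 0, 0, 0, 0, 0, 0, 0, 0, 0, 0]
}}

```text
t: 4.88
position: [0.5974, -0.1344, 0.0984]
tool_rot: [-1.562, 0.102, -0.113]
contact_force: [7.1, 6.0, -8.3]
finger_gap: 0.287
```

```bash
python3 rel.py
python3 - <<'E'
from h import *
from cell import ctrl
d=ctrl.get_image('side');cv2.imwrite('pics/s4.png',cv2.resize(d['image'][150:290,210:350],None,fx=4,fy=4))
E
```

```text
dx,dy,dz mm [ -4.85 -15.82  32.56] ang 21.2 gap 0.287 F [ 6.2  6.9 -8.3] t 4.8833
```

View pics/s4.png

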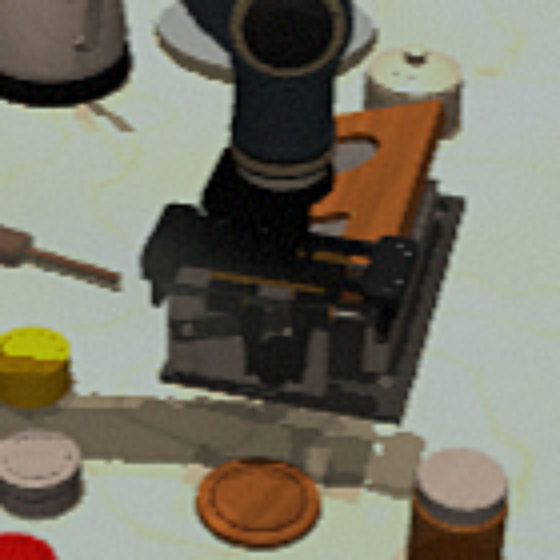

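{"fn": "play_rows", "kwargs": {
  "increments": [0, -0.001, 0.004, 0, 0, 0, 0.004, 0, -0.001, -0.001, 0, 0, 0, -0.001, 0, 0, 0, 0, 0, 0]
}}

```text
t: 5.35
position: [0.5971, -0.131, 0.101]
tool_rot: [-1.567, 0.104, -0.115]
contact_force: [8.2, 0.2, -9.8]
finger_gap: 0.286
```

```bash
python3 rel.py
```

```text
dx,dy,dz mm [ -5.63 -12.5   35.12] ang 23.0 gap 0.286 F [ 8.1  1.4 -9.8] t 5.35
```

{"fn": "play_rows", "kwargs": {
  "increments": [0, -0.001, 0.001, 0, 0, -0.001, 0.001, 0, -0.001, 0, 0, 0, 0, 0, 0, 0]
}}

```text
t: 5.68
position: [0.5965, -0.1306, 0.1029]
tool_rot: [-1.569, 0.105, -0.116]
contact_force: [8.4, -3.2, -12.4]
finger_gap: 0.287
```

```bash
python3 rel.py
```

```text
dx,dy,dz mm [ -6.26 -12.2   37.05] ang 24.3 gap 0.287 F [  8.8  -2.  -12.4] t 5.6833
```

{"fn": "play_rows", "kwargs": {
  "increments": [0, -0.001, 0, 0, -0.001, 0, 0, 0, 0, -0.001, 0.001, 0, 0, 0, 0, 0]
}}

```text
t: 6.02
position: [0.5961, -0.1264, 0.1059]
tool_rot: [-1.565, 0.104, -0.116]
contact_force: [5.3, 4.6, -4.7]
finger_gap: 0.289
```

```bash
python3 rel.py
```

```text
dx,dy,dz mm [-7.32 -8.14 40.07] ang 26.4 gap 0.289 F [ 4.6  5.3 -4.7] t 6.0167
```

The pin dropped in (dy went from -12 to -8, and the spring is pulling again). I'll ease it home and let go.

{"fn": "play_rows", "kwargs": {
  "increments": [0, 0, 0.004, 0, 0, 0, 0.004, 0, 0, 0, 0.004, 0, 0, 0, 0, 0]
}}

```text
t: 6.35
position: [0.597, -0.1182, 0.1065]
tool_rot: [-1.571, 0.105, -0.115]
contact_force: [4.3, -3.8, -2.0]
finger_gap: 0.289
```

```bash
python3 rel.py
```

```text
dx,dy,dz mm [-7.6   0.13 40.62] ang 26.8 gap 0.289 F [ 4.8 -3.2 -2. ] t 6.35
```

{"fn": "play_rows", "kwargs": {
  "increments": [0, 0, 0, 0, 0, 0, 0, 0, 0, 0, 0, 0, 0, 0, 0, 0],
  "hand": 0.3
}}

```text
t: 6.68
position: [0.5936, -0.1153, 0.1053]
tool_rot: [-1.568, 0.111, -0.108]
contact_force: [-0.1, 0.6, -0.6]
finger_gap: 0.503
```

{"fn": "play_rows", "kwargs": {
  "increments": [0, -0.02, 0, 0, 0, -0.03, 0, 0, 0, -0.03, 0, 0, 0, -0.03, 0, 0, 0, 0, 0, 0],
  "hand": 1
}}

```text
t: 7.1
position: [0.5975, -0.1152, 0.2218]
tool_rot: [-1.569, 0.102, -0.117]
contact_force: [0.9, -0.2, 1.3]
finger_gap: 0.883
```

Run:
```python
from h import *
from cell import ctrl
s=ctrl.sense();d=ctrl.get_image('wrist');pickle.dump((s,d),open('w5.pkl','wb'));cv2.imwrite('pics/w5.png',d['image'])
P=cloud(d,s);
x=np.array([.990,-.141,0]);y=np.array([.141,.990,0]);O=np.array([.6195,.0915,0])
Q=np.stack([(P-O)@x,(P-O)@y,P[...,2]],-1)*1000
for v in range(5,90,20):
  for u in range(130,400,50): print((u,v),Q[v,u].round(0),end=' ')
  print()
d=ctrl.get_image('top');pickle.dump(d,open('top1.pkl','wb'));cv2.imwrite('pics/t5.png',cv2.resize(d['image'][100:230,170:370],None,fx=4,fy=4))
```

```text
(130, 5) [-119.  -47.    1.] (180, 5) [-52. -65.  81.] (230, 5) [-12. -67.  89.] (280, 5) [ 24. -72. 114.] (330, 5) [ 56. -75. 129.] (380, 5) [135. -46.  -1.] 
(130, 25) [-121.  -65.    0.] (180, 25) [-53. -79.  80.] (230, 25) [-12. -81.  90.] (280, 25) [ 25. -85. 113.] (330, 25) [ 58. -87. 127.] (380, 25) [137. -64.  -1.] 
(130, 45) [-123.  -84.   -0.] (180, 45) [-54. -94.  81.] (230, 45) [-13. -95.  88.] (280, 45) [ 25. -98. 115.] (330, 45) [  58. -100.  129.] (380, 45) [139. -83.  -1.] 
(130, 65) [-125. -104.    0.] (180, 65) [ -55. -110.   80.] (230, 65) [ -12. -111.  100.] (280, 65) [  25. -112.  114.] (330, 65) [  59. -113.  129.] (380, 65) [ 141. -103.   -0.] 
(130, 85) [-128. -124.    0.] (180, 85) [ -56. -125.   79.] (230, 85) [ -13. -126.   98.] (280, 85) [  26. -126.  114.] (330, 85) [  60. -126.  130.] (380, 85) [ 144. -124.   -1.]
```

View pics/w5.png

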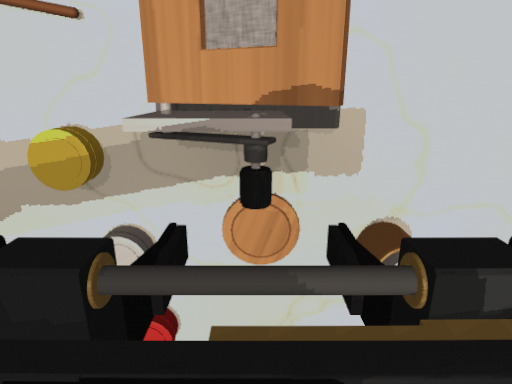

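View pics/t5.png

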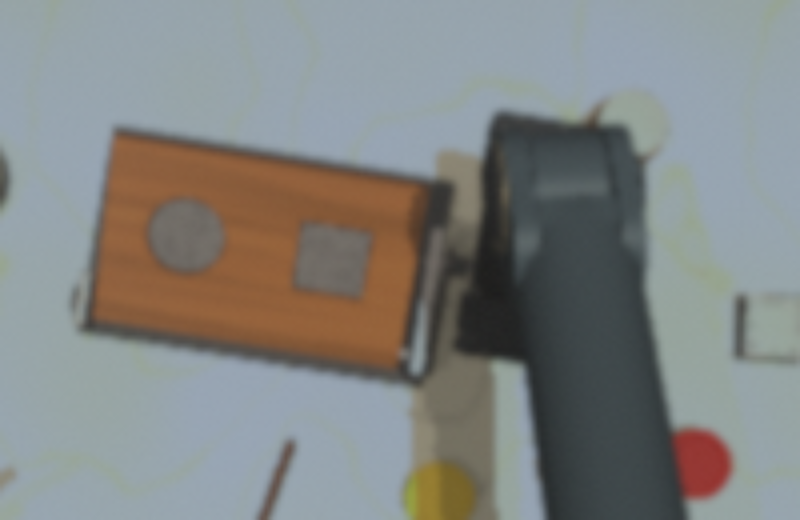

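The board stays up after release: the depth slope is about 23° (0.40 rad), and the knob sits as close to the plate as it did at the start. Next I'll hover over the wells and measure them with the wrist camera.

```bash
python3 plan.py 610 93 260 81.9 15
```

```text
now [ 594.6 -115.5  216.6] psi -8.0 t 7.2 gap 83.2 F [-0.8 -0.1 -1.1] q7 -0.22
step mm 14.2
-0.001, -0.003, 0.014, -0.105, 0.001, -0.003, 0.014, -0.105, 0.002, -0.003, 0.014, -0.105, 0.003, -0.003, 0.014, -0.105, 0.005, -0.003, 0.013, -0.105
0.006, -0.003, 0.013, -0.105, 0.007, -0.003, 0.012, -0.105, 0.009, -0.003, 0.011, -0.105, 0.010, -0.003, 0.010, -0.105, 0.011, -0.003, 0.009, -0.105
0.012, -0.003, 0.008, -0.105, 0.012, -0.003, 0.007, -0.105, 0.013, -0.003, 0.005, -0.105, 0.013, -0.003, 0.004, -0.105, 0.014, -0.003, 0.002, -0.105
```

{"fn": "play_rows", "kwargs": {
  "increments": [-0.001, -0.003, 0.014, -0.105, 0.001, -0.003, 0.014, -0.105, 0.002, -0.003, 0.014, -0.105, 0.003, -0.003, 0.014, -0.105, 0.005, -0.003, 0.013, -0.105]
}}

```text
t: 7.62
position: [0.5982, -0.0448, 0.2285]
tool_rot: [-1.548, -0.303, 0.31]
contact_force: [0.7, 0.4, 0.8]
finger_gap: 0.997
```

{"fn": "play_rows", "kwargs": {
  "increments": [0.006, -0.003, 0.013, -0.105, 0.007, -0.003, 0.012, -0.105, 0.009, -0.003, 0.011, -0.105, 0.01, -0.003, 0.01, -0.105, 0.011, -0.003, 0.009, -0.105]
}}

```text
t: 8.03
position: [0.6033, 0.0255, 0.2436]
tool_rot: [-1.448, -0.711, 0.717]
contact_force: [-0.5, -0.4, 0.2]
finger_gap: 1.001
```

{"fn": "play_rows", "kwargs": {
  "increments": [0.012, -0.003, 0.008, -0.105, 0.012, -0.003, 0.007, -0.105, 0.013, -0.003, 0.005, -0.105, 0.013, -0.003, 0.004, -0.105, 0.014, -0.003, 0.002, -0.105]
}}

```text
t: 8.45
position: [0.6079, 0.0951, 0.2585]
tool_rot: [-1.266, -1.109, 1.116]
contact_force: [0.0, -0.3, 0.3]
finger_gap: 0.998
```

{"fn": "play_rows", "kwargs": {
  "increments": [0, 0, 0, 0, 0, 0, 0, 0]
}}

```text
t: 8.62
position: [0.6083, 0.0951, 0.259]
tool_rot: [-1.269, -1.106, 1.11]
contact_force: [-0.3, -1.0, 0.1]
finger_gap: 0.999
```

Run:
```python
from m import *
from cell import ctrl
s=ctrl.sense();d=ctrl.get_image('wrist');pickle.dump((s,d),open('w6.pkl','wb'));im=d['image'].copy()
print(s['position'],s['t'])
x=np.array([.990,-.141,0]);y=np.array([.141,.990,0]);O=np.array([.6195,.0915,0])
th=.41;u=np.array([np.cos(th),0,np.sin(th)]);n=np.array([-np.sin(th),0,np.cos(th)])
H=np.array([-75,0,60])
def w(p): return O+(p[0]*x+p[1]*y)/1000+np.array([0,0,p[2]/1000])
for Y,h in((66,35),(-66,32)):
    for a,b in((0,0),(h,0),(-h,0),(0,h),(0,-h)):
        p=proj(d,w(H+(78+a)*u+10*n+[0,Y+b,0]),s)[0];print(Y,a,b,p.round(1))
        cv2.circle(im,(int(p[0]),int(p[1])),2,(0,255,0),-1)
cv2.imwrite('pics/w6.png',im)
```

```text
[0.60829326 0.09506989 0.25896263] 8.6167
66 0 0 [324.4 181. ]
66 35 0 [325.2 217.1]
66 -35 0 [323.7 145.9]
66 0 35 [360.4 181.2]
66 0 -35 [288.5 180.8]
-66 0 0 [188.8 180.3]
-66 32 0 [187.7 213.2]
-66 -32 0 [189.8 148.1]
-66 0 32 [221.6 180.5]
-66 0 -32 [156.  180.1]
```

View pics/w6.png

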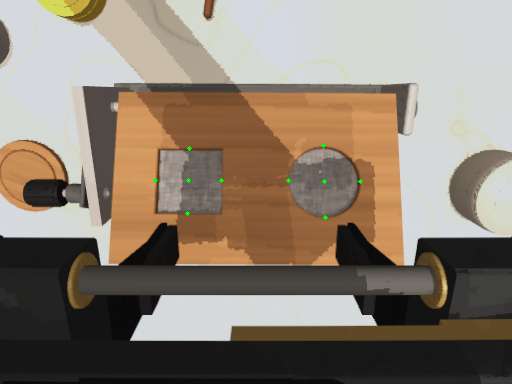

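Run:
```python
from m import *
s,d=pickle.load(open('w6.pkl','rb'));im=d['image']
cv2.imwrite('pics/w6c.png',cv2.resize(im[130:225,130:380],None,fx=3.2,fy=3.2,interpolation=cv2.INTER_NEAREST))
for n,b in dict(sq=(148,142,232,221),rd=(280,140,370,224)).items():
    c=seg(im,*b,lambda a:(a[...,2]-a[...,0])<0.35*a[...,2]).reshape(-1,2)
    print(n,c.min(0),c.max(0),cv2.minAreaRect(c),cv2.fitEllipse(c))
P=cloud(d,s);x=np.array([.990,-.141,0]);y=np.array([.141,.990,0]);O=np.array([.6195,.0915,0])
Q=np.stack([(P-O)@x,(P-O)@y,P[...,2]],-1)*1000
m=[Q[v,u] for v in range(97,140,3) for u in range(125,390,6)]+[Q[v,u] for v in range(97,230,3) for u in range(235,280,4)]
m=np.array(m);m=m[np.isfinite(m).all(1)];A=np.c_[m[:,0],m[:,1],np.ones(len(m))];k=np.linalg.lstsq(A,m[:,2],rcond=None)[0];print('plane',k,'tilt',np.arctan(np.hypot(k[0],k[1])),'face z at x=-7.5: ',k[0]*-7.5+k[2])
for v,u in((170,175),(200,210),(180,325),(200,325)): print(Q[v,u])
# board edges along row 110
oc=lambda v:[u for u in range(90,430) if im[v,u,2]-int(im[v,u,0])>40]
for v in(100,110,120,135):o=oc(v);print(v,o[0],o[-1],Q[v,o[0]+2],Q[v,o[-1]-2])
```

```text
sq [158 150] [221 213] ((189.5, 181.49998474121094), (62.99999237060547, 62.99999237060547), 90.0) ((189.8778533935547, 181.7045135498047), (72.36106872558594, 73.47258758544922), 47.196876525878906)
rd [289 148] [357 216] ((323.0, 182.00003051757812), (68.87089538574219, 67.08203887939453), 63.43495178222656) ((322.70697021484375, 182.1482391357422), (66.32838439941406, 68.62516021728516), 136.22459411621094)
plane [ 4.34190524e-01 -2.25233449e-03  1.03309450e+02] tilt 0.4096341947179978 face z at x=-7.5:  100.05302058441498
[-14.74868202 -81.94621761  88.07019913]
[ 13.03941382 -46.22569983  99.14937021]
[-6.1249787  68.38970734 91.39918155]
[12.1026101  67.87259723 99.9197673 ]
100 118 429 [ -82.02941524 -137.95949947   68.04267999] [-82.49135363 205.35640006  -0.2207476 ]
110 117 429 [ -72.44809554 -138.16582204   72.61666626] [-7.07286218e+01  2.06955698e+02  1.24479556e-01]
120 116 429 [ -62.89886961 -138.74276993   76.27343271] [-58.78942886 208.59326752   0.45736508]
135 115 429 [ -48.72372183 -138.93689186   82.11910835] [-4.04074317e+01  2.11671245e+02 -1.15490403e-01]<stdin>:13: RuntimeWarning: overflow encountered in scalar subtract
```

View pics/w6c.png

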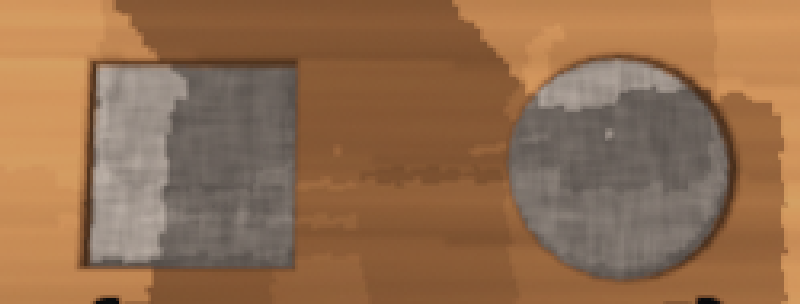

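The wells match the prediction within 0.5 px and the tilt reads 0.410. Now to the round tin.

```bash
python3 plan.py 425 -203 180 81.9 10
```

```text
now [608.6  93.9 259. ] psi 82.09 t 8.67 gap 87.4 F [-0.   0.5 -0.4] q7 0.86
step mm 35.8
-0.032, 0.008, 0.014, 0.000, -0.032, 0.008, 0.014, 0.000, -0.032, 0.008, 0.014, 0.000, -0.032, 0.008, 0.014, 0.000, -0.032, 0.008, 0.014, 0.000
-0.032, 0.008, 0.014, 0.000, -0.032, 0.008, 0.014, 0.000, -0.032, 0.008, 0.014, 0.000, -0.032, 0.008, 0.014, 0.000, -0.032, 0.008, 0.014, 0.000
```

{"fn": "play_rows", "kwargs": {
  "increments": [-0.032, 0.003, 0.014, 0, -0.032, 0.003, 0.014, 0, -0.032, 0.008, 0.014, 0, -0.032, 0.008, 0.014, 0, -0.032, 0.008, 0.014, 0]
}}

```text
t: 9.08
position: [0.5164, -0.0572, 0.2295]
tool_rot: [-1.272, -1.104, 1.107]
contact_force: [-0.2, -0.6, -0.5]
finger_gap: 0.997
```

{"fn": "play_rows", "kwargs": {
  "increments": [-0.032, 0.008, 0.014, 0, -0.032, 0.01, 0.014, 0, -0.032, 0.01, 0.014, 0, -0.032, 0.01, 0.014, 0, -0.032, 0.01, 0.014, 0]
}}

```text
t: 9.5
position: [0.4248, -0.2059, 0.1816]
tool_rot: [-1.272, -1.104, 1.107]
contact_force: [0.2, 0.2, -0.3]
finger_gap: 1.002
```

{"fn": "play_rows", "kwargs": {
  "increments": [0, 0, 0, 0, 0, 0, 0, 0]
}}

```text
t: 9.67
position: [0.4245, -0.2062, 0.1814]
tool_rot: [-1.272, -1.1, 1.103]
contact_force: [0.6, 0.7, 0.3]
finger_gap: 0.998
```

Run:
```python
from m import *
from cell import ctrl
s=ctrl.sense();d=ctrl.get_image('wrist');pickle.dump((s,d),open('w7.pkl','wb'));im=d['image'].copy()
print(s['position'],s['t'],s['joint_positions'].round(2))
P=cloud(d,s);Z=P[...,2]
m=((Z>.028)&(Z<.045)).astype(np.uint8)*255;m[235:]=0
for c in cv2.findContours(m,cv2.RETR_EXTERNAL,cv2.CHAIN_APPROX_NONE)[0]:
    if cv2.contourArea(c)<800: continue
    w=onplane(d,c.reshape(-1,2),.034,s)[:,:2]*1000
    print(c.reshape(-1,2).mean(0),cv2.minEnclosingCircle(w.astype(np.float32)),cv2.fitEllipse(w.astype(np.float32)))
cv2.imwrite('pics/w7.png',im)
```

```text
[ 0.42454587 -0.20620586  0.18135237] 9.6667 [ 1.11  0.33 -0.89  2.03  0.32  0.93  1.48]
[145.2746114  199.88601036] ((429.3295593261719, -316.8152160644531), 33.223388671875) ((429.02899169921875, -316.9989929199219), (61.695743560791016, 66.19607543945312), 25.954463958740234)
[260.72020725 179.21761658] ((425.2914123535156, -204.57748413085938), 33.02456283569336) ((425.4736633300781, -204.37962341308594), (64.43242645263672, 65.10710906982422), 77.8434066772461)
[393.94761905 126.58095238] ((394.17962646484375, -79.7435073852539), 33.74190139770508) ((394.40252685546875, -79.62287902832031), (64.73890686035156, 66.40509033203125), 166.43165588378906)
```

View pics/w7.png

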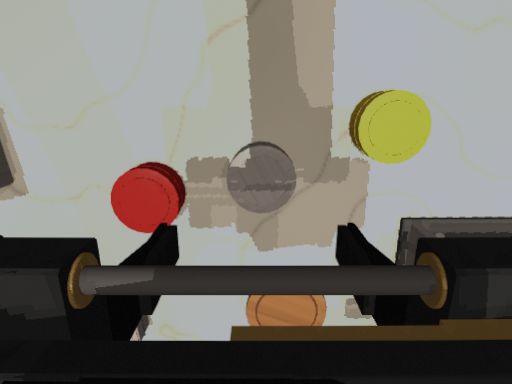

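The grey round tin is at (261,178) between red (148,199) and yellow (393,127). It measures (425.3, -204.5) with radius 33.0. Descending to grip it.

{"fn": "play_rows", "kwargs": {
  "increments": [0.002, 0.035, -0.001, 0, 0, 0.035, 0, 0, 0, 0.035, 0, 0, 0, 0.03, 0, 0, 0, 0.013, 0, 0],
  "hand": 1,
  "newtons": 15
}}

```text
t: 10.13
position: [0.4272, -0.1996, 0.0315]
tool_rot: [-1.265, -1.108, 1.11]
contact_force: [0.3, 0.3, -0.2]
finger_gap: 1.001
```

{"fn": "play_rows", "kwargs": {
  "increments": [0, 0, 0, 0, 0, 0, 0, 0]
}}

```text
t: 10.3
position: [0.4293, -0.2002, 0.0346]
tool_rot: [-1.269, -1.11, 1.109]
contact_force: [0.1, 0.7, 0.6]
finger_gap: 0.998
```

{"fn": "play_rows", "kwargs": {
  "increments": [0, 0, 0, 0, 0, 0, 0, 0, 0, 0, 0, 0, 0, 0, 0, 0, 0, 0, 0, 0],
  "hand": -1
}}

```text
t: 10.72
position: [0.429, -0.2019, 0.0354]
tool_rot: [-1.272, -1.109, 1.108]
contact_force: [-0.5, -0.4, 5.0]
finger_gap: 0.756
```

```bash
python3 plan.py 425 -204.5 33 81.9 1
```

```text
now [ 429.  -201.9   35.4] psi 82.2 t 10.72 gap 65.7 F [-0.5 -0.4  5. ] q7 1.22
step mm 5.3
-0.003, 0.002, 0.004, 0.005
```

{"fn": "play_rows", "kwargs": {
  "increments": [0, -0.02, 0, 0, 0, -0.035, 0, 0, 0, -0.035, 0, 0, 0, -0.035, 0, 0, 0, -0.035, 0, 0]
}}

```text
t: 11.13
position: [0.4279, -0.2011, 0.196]
tool_rot: [-1.269, -1.108, 1.109]
contact_force: [0.5, -0.9, -1.9]
finger_gap: 0.751
```

```bash
python3 - <<'E'
from m import *
from cell import ctrl
s=ctrl.sense();d=ctrl.get_image('wrist');pickle.dump((s,d),open('w8.pkl','wb'));im=d['image'].copy()
print(s['position'],s['t'],s['finger_gap']*87,s['contact_force'])
P=cloud(d);T=np.linalg.inv(pose(d,dict(tool_rot=np.zeros(3),position=np.zeros(3))))
cv2.imwrite('pics/w8.png',im)
E
python3 plan.py 617 158 180 81.9 12
```

```text
[ 0.42785563 -0.20112223  0.19600859] 11.1333 65.37857381943374 [ 0.53814011 -0.88404234 -1.8567091 ]
now [ 432.1 -202.   202.2] psi 82.24 t 11.18 gap 65.5 F [ 3.7 -0.1  2.8] q7 1.49
step mm 33.8
0.032, 0.002, -0.011, 0.000, 0.032, 0.002, -0.011, 0.000, 0.032, 0.002, -0.011, 0.000, 0.032, 0.002, -0.011, 0.000, 0.032, 0.002, -0.011, 0.000
0.032, 0.002, -0.011, 0.000, 0.032, 0.002, -0.011, 0.000, 0.032, 0.002, -0.011, 0.000, 0.032, 0.002, -0.011, 0.000, 0.032, 0.002, -0.011, 0.000
0.032, 0.002, -0.011, 0.000, 0.032, 0.002, -0.011, 0.000Traceback (most recent call last):
  File "<stdin>", line 5, in <module>
  File "h.py", line 14, in cloud
    T=pose(d,s);r=rays(d,np.c_[u.ravel(),v.ravel()])*d['range_z'].ravel()[:,None]
  File "h.py", line 5, in pose
    T=np.eye(4);T[:3,:3]=R.from_rotvec(s['tool_rot']).as_matrix();T[:3,3]=s['position'];return T@d['hand_eye']
                                       ~^^^^^^^^^^^^
TypeError: 'NoneType' object is not subscriptable
```

{"fn": "play_rows", "kwargs": {
  "increments": [0.032, 0, -0.011, 0, 0.032, 0, -0.011, 0, 0.032, 0, -0.011, 0, 0.032, 0, -0.011, 0, 0.032, 0, -0.011, 0]
}}

```text
t: 11.6
position: [0.5047, -0.0493, 0.1944]
tool_rot: [-1.271, -1.108, 1.108]
contact_force: [0.3, 0.5, -0.4]
finger_gap: 0.75
```

{"fn": "play_rows", "kwargs": {
  "increments": [0.032, 0, -0.011, 0, 0.032, 0, -0.011, 0, 0.032, 0, -0.011, 0, 0.032, 0, -0.011, 0, 0.032, 0, -0.011, 0]
}}

```text
t: 12.02
position: [0.581, 0.1019, 0.194]
tool_rot: [-1.271, -1.108, 1.109]
contact_force: [0.7, 0.2, -2.2]
finger_gap: 0.753
```

{"fn": "play_rows", "kwargs": {
  "increments": [0.032, 0, -0.011, 0, 0.032, 0, -0.011, 0, 0, 0, 0, 0, 0, 0, 0, 0]
}}

```text
t: 12.35
position: [0.6108, 0.1637, 0.194]
tool_rot: [-1.267, -1.111, 1.111]
contact_force: [0.5, -1.0, -1.2]
finger_gap: 0.753
```

```bash
python3 - <<'E'
from m import *
from cell import ctrl
s=ctrl.sense();d=ctrl.get_image('wrist');pickle.dump((s,d),open('w8.pkl','wb'));im=d['image'].copy()
P=cloud(d,s)
M=R.from_rotvec(s['tool_rot']).as_matrix();Q=(P-s['position'])@M*1000
np.set_printoptions(suppress=True)
for v in range(190,270,8): print(v,[Q[v,u].round(0).tolist() for u in (215,235,256,275,295)])
cv2.imwrite('pics/w8.png',im)
E
python3 plan.py 621.7 157.8 140 81.9 2
```

```text
190 [[-26.0, 34.0, 24.0], [-12.0, 3.0, 33.0], [-2.0, 3.0, 34.0], [7.0, 3.0, 33.0], [19.0, 24.0, 27.0]]
198 [[-22.0, 5.0, 29.0], [-12.0, 2.0, 30.0], [-2.0, 2.0, 30.0], [7.0, 2.0, 30.0], [17.0, 3.0, 30.0]]
206 [[-22.0, 3.0, 25.0], [-12.0, 1.0, 26.0], [-2.0, 1.0, 26.0], [7.0, 1.0, 26.0], [17.0, 2.0, 26.0]]
214 [[-22.0, 2.0, 22.0], [-12.0, 1.0, 22.0], [-2.0, 2.0, 22.0], [7.0, 0.0, 22.0], [17.0, 2.0, 22.0]]
222 [[-22.0, 1.0, 18.0], [-12.0, 2.0, 17.0], [-2.0, 2.0, 18.0], [8.0, 1.0, 18.0], [17.0, 2.0, 17.0]]
230 [[-22.0, 0.0, 14.0], [-12.0, 1.0, 14.0], [-2.0, 1.0, 13.0], [8.0, 1.0, 13.0], [17.0, 1.0, 14.0]]
238 [[-22.0, 2.0, 9.0], [-12.0, 2.0, 9.0], [-2.0, 1.0, 9.0], [8.0, 3.0, 8.0], [18.0, 2.0, 9.0]]
246 [[-22.0, 1.0, 5.0], [-12.0, 1.0, 5.0], [-2.0, 1.0, 5.0], [8.0, 2.0, 4.0], [18.0, 1.0, 5.0]]
254 [[-22.0, 0.0, 1.0], [-12.0, 1.0, 1.0], [-2.0, 0.0, 1.0], [8.0, 2.0, 0.0], [18.0, 1.0, 0.0]]
262 [[-22.0, 1.0, -4.0], [-12.0, 1.0, -4.0], [-2.0, 1.0, -4.0], [8.0, 1.0, -4.0], [18.0, 2.0, -4.0]]
now [610.7 161.4 193.8] psi 82.3 t 12.4 gap 65.9 F [-0.5 -0.  -1.5] q7 0.71
step mm 27.5
-0.001, 0.027, -0.006, 0.004, -0.001, 0.027, -0.006, 0.004
```

View pics/w8.png

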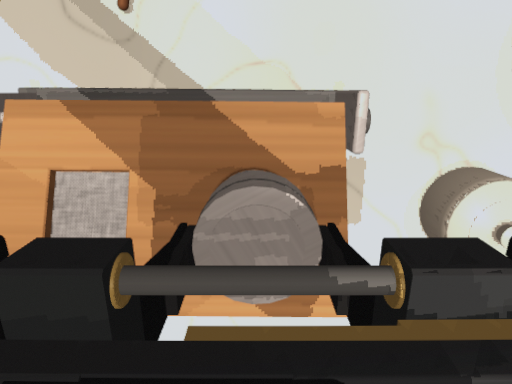

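The tin is held level with its centre 18.5 mm below the TCP and centred in the jaws (-0.4 mm). Moving down to just above contact.

```bash
python3 plan.py 620.4 158 146 81.9 4
```

```text
now [610.7 161.4 193.8] psi 82.3 t 12.4 gap 65.9 F [-0.5 -0.  -1.5] q7 0.71
step mm 12.2
-0.001, 0.012, -0.003, 0.002, -0.001, 0.012, -0.003, 0.002, -0.001, 0.012, -0.003, 0.002, -0.001, 0.012, -0.003, 0.002
```

{"fn": "play_rows", "kwargs": {
  "increments": [-0.001, 0.012, -0.003, 0.002, 0, 0.012, -0.003, 0.002, -0.001, 0.012, -0.002, 0.002, 0, 0.012, -0.002, 0, 0, 0, 0, 0]
}}

```text
t: 12.82
position: [0.6196, 0.1554, 0.1426]
tool_rot: [-1.272, -1.098, 1.107]
contact_force: [-0.0, -0.9, -2.0]
finger_gap: 0.748
```

{"fn": "play_rows", "kwargs": {
  "increments": [0, 0, 0, 0]
}}

```text
t: 12.9
position: [0.6203, 0.1569, 0.1451]
tool_rot: [-1.272, -1.102, 1.105]
contact_force: [-0.2, 0.1, -0.9]
finger_gap: 0.748
```

```bash
cat > pp.py <<'E'
from h import *
from cell import ctrl
s=ctrl.sense();x=np.array([.990,-.141,0]);y=np.array([.141,.990,0]);O=np.array([.6195,.0915,0])
M=R.from_rotvec(s['tool_rot']).as_matrix()
print('presenter xyz',((s['position']-O)@np.c_[x,y,[0,0,1]]*1000).round(1),'psi',np.degrees(np.arctan2(M[1,0],M[0,0])).round(2),'gap',(s['finger_gap']*87).__round__(1),'F',(s['contact_force']@np.c_[x,y,[0,0,1]]).round(1),'t',s['t'])
E
python3 pp.py
```

```text
presenter xyz [ -8.4  64.9 145.1] psi 81.84 gap 65.1 F [-0.2  0.1 -0.9] t 12.9
```

{"fn": "play_rows", "kwargs": {
  "increments": [0.001, 0.003, 0, 0, 0, 0.003, 0, 0, 0, 0.002, 0, 0, 0, 0, 0, 0]
}}

```text
t: 13.23
position: [0.621, 0.159, 0.1386]
tool_rot: [-1.273, -1.105, 1.104]
contact_force: [0.3, 0.0, -0.7]
finger_gap: 0.755
```

```bash
python3 pp.py
```

```text
presenter xyz [ -8.   67.  138.6] psi 81.9 gap 65.7 F [ 0.3  0.1 -0.7] t 13.2333
```

{"fn": "play_rows", "kwargs": {
  "increments": [-0.001, 0.002, 0, 0, 0, 0.002, 0.001, 0, 0, 0.002, 0.001, 0, 0, 0, 0, 0]
}}

```text
t: 13.57
position: [0.6182, 0.1591, 0.1326]
tool_rot: [-1.271, -1.105, 1.104]
contact_force: [-2.2, 2.7, 2.1]
finger_gap: 0.751
```

```bash
python3 pp.py
```

```text
presenter xyz [-10.8  66.7 132.6] psi 81.94 gap 65.3 F [-2.6  2.3  2.1] t 13.5667
```

{"fn": "play_rows", "kwargs": {
  "increments": [0, 0.002, 0, 0, 0, 0.002, 0.001, 0, 0, 0, 0, 0]
}}

```text
t: 13.82
position: [0.6174, 0.1593, 0.1287]
tool_rot: [-1.271, -1.105, 1.104]
contact_force: [-3.7, 2.9, 3.4]
finger_gap: 0.754
```

```bash
python3 pp.py;python3 - <<'E'
from m import *
from cell import ctrl
s=ctrl.sense();d=ctrl.get_image('wrist');im=d['image'].copy()
cv2.imwrite('pics/w9.png',im)
E
```

```text
presenter xyz [-11.6  66.8 128.7] psi 81.91 gap 65.6 F [-4.1  2.3  3.4] t 13.8167
```

View pics/w9.png

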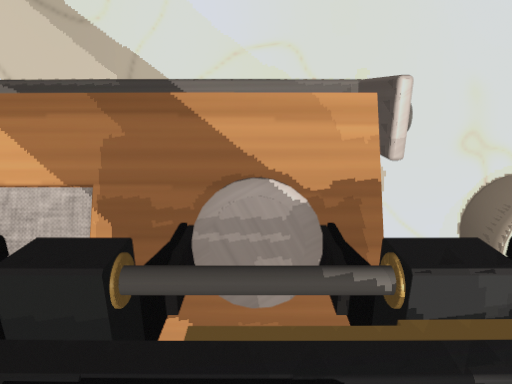

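{"fn": "play_rows", "kwargs": {
  "increments": [0, 0.002, 0.001, 0, 0, 0.002, 0, 0, 0, 0, 0, 0]
}}

```text
t: 14.12
position: [0.6181, 0.1594, 0.1274]
tool_rot: [-1.275, -1.107, 1.102]
contact_force: [-4.5, 1.5, 14.7]
finger_gap: 0.757
```

```bash
python3 pp.py;cat > tilt.py <<'E'
from m import *
from cell import ctrl
import sys
s=ctrl.sense();d=ctrl.get_image('wrist');im=d['image'];P=cloud(d,s)
x=np.array([.990,-.141,0]);y=np.array([.141,.990,0]);O=np.array([.6195,.0915,0])
Q=(P-O)@np.c_[x,y,[0,0,1]]*1000
cv2.imwrite(sys.argv[1],im);pickle.dump((s,d),open('last.pkl','wb'))
u0,u1,v0,v1=map(int,sys.argv[2:6])
q=Q[v0:v1,u0:u1].reshape(-1,3);q=q[np.isfinite(q).all(1)]
for _ in range(4):
    A=np.c_[q[:,:2],np.ones(len(q))];k=np.linalg.lstsq(A,q[:,2],rcond=None)[0];r=q[:,2]-A@k;q=q[abs(r)<max(2,2*r.std())] if len(q)>50 else q
n=np.array([-k[0],-k[1],1]);n/=np.linalg.norm(n);th=.41
b=np.array([-np.sin(th),0,np.cos(th)]);F=np.array([-75+78*np.cos(th)-np.sin(th),0,60+78*np.sin(th)+np.cos(th)])
print('slope x',np.arctan(k[0]).round(3),'slope y',np.arctan(k[1]).round(3),'ang to board',np.arccos(n@b).round(3),'lid height over floor (34 wanted)',((q-F)@b).mean().round(2),'N',len(q),'resid',(q[:,2]-np.c_[q[:,:2],np.ones(len(q))]@k).std().round(2))
E
python3 tilt.py pics/w10.png 215 300 190 262
```

```text
presenter xyz [-11.   67.1 127.4] psi 81.89 gap 65.9 F [-4.7  0.9 14.7] t 14.1167
slope x 0.26 slope y -0.007 ang to board 0.15 lid height over floor (34 wanted) 38.83 N 6040 resid 0.68
```

```bash
cat > lid.py <<'E'
from m import *
x=np.array([.990,-.141,0]);y=np.array([.141,.990,0]);O=np.array([.6195,.0915,0])
s,d=pickle.load(open('last.pkl','rb'))
Q=(cloud(d,s)-O)@np.c_[x,y,[0,0,1]]*1000
q=Q[195:260,215:300].reshape(-1,3);q=q[np.isfinite(q).all(1)]
for _ in range(4):
    A=np.c_[q[:,:2],np.ones(len(q))];k=np.linalg.lstsq(A,q[:,2],rcond=None)[0];r=q[:,2]-A@k;q=q[abs(r)<2]
r=Q[...,2]-(Q[...,:2]@k[:2]+k[2])
m=((abs(r)<3)).astype(np.uint8);m[270:]=0
c=max(cv2.findContours(m,cv2.RETR_EXTERNAL,cv2.CHAIN_APPROX_NONE)[0],key=cv2.contourArea).reshape(-1,2)
im=d['image'].copy();cv2.drawContours(im,[c.reshape(-1,1,2)],-1,(0,255,0),1);cv2.imwrite('pics/lid.png',im[150:300,130:380])
th=np.arctan(k[0]);w=np.array([Q[v,u] for u,v in c]);w=w[np.isfinite(w).all(1)]
a=w[:,0]*np.cos(th)+w[:,2]*np.sin(th);print('along-lid lo',np.percentile(a,[0,1,3,97,100]).round(1),'y',np.percentile(w[:,1],[0,1,99,100]).round(1))
lo=a.min() # low edge of the lid
F=np.array([-75+78*np.cos(.41)-np.sin(.41),0,60+78*np.sin(.41)+np.cos(.41)])
nl=np.array([-np.sin(th),0,np.cos(th)]);ul=np.array([np.cos(th),0,np.sin(th)])
h=np.mean(q@nl)
R0=33
for off in (0,):
    C=ul*(lo+R0)+nl*(h-17);b=np.array([-np.sin(.41),0,np.cos(.41)]);u=np.array([np.cos(.41),0,np.sin(.41)])
    print('centre in well frame x,z',((C-F)@u).round(1),((C-F)@b).round(1))
    for sx in(-1,1):
        E=C+sx*R0*ul-17*nl;print('bottom edge',sx,'x',((E-F)@u).round(1),'z',((E-F)@b).round(1))
E
python3 lid.py
```

```text
along-lid lo [-16.7 -16.7 -16.7  25.8  26.1] y [ 23.9  24.5 106.6 107.5]
centre in well frame x,z -0.1 20.5
bottom edge -1 x -35.3 z 8.8
bottom edge 1 x 29.9 z -1.3
```

View pics/lid.png

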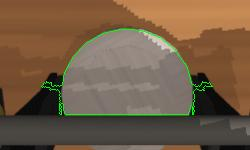

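The downhill bottom edge is sitting on the rim (x -35, z 9). I'll ease up, shift 3 mm uphill and press down again.

{"fn": "play_rows", "kwargs": {
  "increments": [-0.001, -0.002, -0.001, 0, 0, 0, -0.002, 0, 0, 0.001, 0, 0, 0, 0.001, 0, 0, 0, 0, 0, 0]
}}

```text
t: 14.58
position: [0.6189, 0.1592, 0.127]
tool_rot: [-1.271, -1.106, 1.104]
contact_force: [-8.6, 3.4, 15.9]
finger_gap: 0.755
```

```bash
python3 pp.py; python3 tilt.py pics/w11.png 215 300 190 262; python3 lid.py
```

```text
presenter xyz [-10.1  66.9 127. ] psi 81.96 gap 65.7 F [-9.   2.1 15.9] t 14.5833
slope x 0.265 slope y -0.01 ang to board 0.145 lid height over floor (34 wanted) 38.43 N 6049 resid 0.68
along-lid lo [-15.9 -15.9 -15.4  27.   27.2] y [ 23.8  24.3 106.8 107.1]
centre in well frame x,z 0.2 20.2
bottom edge -1 x -35.0 z 8.4
bottom edge 1 x 30.3 z -1.5
```

{"fn": "play_rows", "kwargs": {
  "increments": [0, -0.003, 0, 0, 0, -0.002, -0.002, 0, 0, 0, -0.001, 0, 0, 0.002, 0, 0, 0, 0, 0, 0]
}}

```text
t: 15.05
position: [0.6213, 0.1575, 0.1271]
tool_rot: [-1.27, -1.103, 1.106]
contact_force: [-5.9, 3.2, 4.0]
finger_gap: 0.751
```

```bash
python3 pp.py; python3 tilt.py pics/w11.png 215 300 190 262; python3 lid.py
```

```text
presenter xyz [ -7.6  65.6 127.1] psi 81.92 gap 65.3 F [-6.3  2.4  4. ] t 15.05
slope x 0.318 slope y -0.011 ang to board 0.093 lid height over floor (34 wanted) 37.4 N 6057 resid 0.69
along-lid lo [-7.9 -7.5 -7.4 35.8 36.1] y [ 22.5  23.1 105.2 106. ]
centre in well frame x,z 2.4 19.7
bottom edge -1 x -32.1 z 6.0
bottom edge 1 x 33.6 z -0.4
```

{"fn": "play_rows", "kwargs": {
  "increments": [0, 0.002, 0.001, 0, 0, 0.002, 0, 0, 0, 0.002, 0.001, 0, 0, 0, 0, 0]
}}

```text
t: 15.43
position: [0.621, 0.1573, 0.1227]
tool_rot: [-1.273, -1.105, 1.103]
contact_force: [-5.1, 2.2, 8.7]
finger_gap: 0.756
```

```bash
python3 pp.py; python3 tilt.py pics/w12.png 215 300 190 262; python3 lid.py
```

```text
presenter xyz [ -7.8  65.4 122.7] psi 81.87 gap 65.8 F [-5.3  1.4  8.7] t 15.4333
slope x 0.412 slope y -0.003 ang to board 0.003 lid height over floor (34 wanted) 33.49 N 6049 resid 0.7
along-lid lo [ 0.3  0.6  1.  45.2 45.4] y [ 21.9  22.5 105.2 105.8]
centre in well frame x,z 0.5 16.5
bottom edge -1 x -32.5 z -0.4
bottom edge 1 x 33.5 z -0.6
```

The tin is seated: slope 0.412, lid height 33.5. I'll relax and release.

{"fn": "play_rows", "kwargs": {
  "increments": [0, -0.003, 0.002, 0, 0, 0, 0, 0]
}}

```text
t: 15.65
position: [0.6199, 0.1575, 0.1249]
tool_rot: [-1.274, -1.107, 1.102]
contact_force: [0.2, 3.8, 2.1]
finger_gap: 0.754
```

{"fn": "play_rows", "kwargs": {
  "increments": [0, 0, 0, 0, 0, 0, 0, 0, 0, 0, 0, 0, 0, 0, 0, 0],
  "hand": 1
}}

```text
t: 15.98
position: [0.6188, 0.1554, 0.1239]
tool_rot: [-1.275, -1.102, 1.105]
contact_force: [-0.4, -0.8, -0.5]
finger_gap: 0.957
```

{"fn": "play_rows", "kwargs": {
  "increments": [0, -0.015, 0, 0, 0, -0.03, 0, 0, 0, -0.03, 0, 0, 0, -0.03, 0, 0, 0, 0, 0, 0]
}}

```text
t: 16.4
position: [0.6216, 0.159, 0.2374]
tool_rot: [-1.278, -1.114, 1.096]
contact_force: [1.3, 0.5, 1.2]
finger_gap: 1.001
```

```bash
python3 pp.py; python3 tilt.py pics/w13.png 235 280 165 205; python3 plan.py 559 -386 200 -6.1 16
```

```text
presenter xyz [ -7.4  67.1 237.4] psi 81.86 gap 87.1 F [1.3 0.7 1.2] t 16.4
slope x 0.402 slope y -0.002 ang to board 0.008 lid height over floor (34 wanted) 34.45 N 1787 resid 0.73
now [620.5 158.1 234.4] psi 81.86 t 16.45 gap 86.9 F [-0.6  0.  -0.1] q7 0.74
step mm 34.3
-0.034, 0.002, -0.001, 0.096, -0.034, 0.002, -0.004, 0.096, -0.033, 0.002, -0.008, 0.096, -0.033, 0.002, -0.011, 0.096, -0.031, 0.002, -0.014, 0.096
-0.030, 0.002, -0.017, 0.096, -0.028, 0.002, -0.019, 0.096, -0.026, 0.002, -0.022, 0.096, -0.024, 0.002, -0.024, 0.096, -0.021, 0.002, -0.027, 0.096
-0.019, 0.002, -0.029, 0.096, -0.016, 0.002, -0.030, 0.096, -0.013, 0.002, -0.032, 0.096, -0.010, 0.002, -0.033, 0.096, -0.007, 0.002, -0.034, 0.096
-0.003, 0.002, -0.034, 0.096
```

View pics/w13.png

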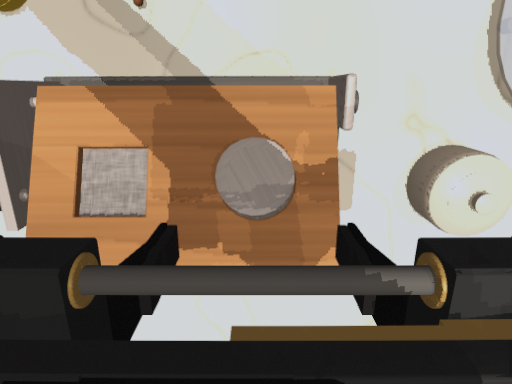

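The round tin is seated in its well at (255,178). Now to the square tin.

{"fn": "play_rows", "kwargs": {
  "increments": [-0.034, 0.001, -0.001, 0.096, -0.034, 0.001, -0.004, 0.096, -0.033, 0.002, -0.008, 0.096, -0.033, 0.002, -0.011, 0.096, -0.031, 0.002, -0.014, 0.096]
}}

```text
t: 16.87
position: [0.5993, -0.0152, 0.221]
tool_rot: [-1.442, -0.735, 0.738]
contact_force: [0.0, -0.2, 0.4]
finger_gap: 1.005
```

{"fn": "play_rows", "kwargs": {
  "increments": [-0.03, 0.002, -0.017, 0.096, -0.028, 0.002, -0.019, 0.096, -0.026, 0.002, -0.022, 0.096, -0.024, 0.002, -0.024, 0.096, -0.021, 0.002, -0.027, 0.096]
}}

```text
t: 17.28
position: [0.58, -0.1843, 0.2111]
tool_rot: [-1.54, -0.363, 0.365]
contact_force: [-0.3, -0.6, 0.3]
finger_gap: 0.996
```

{"fn": "play_rows", "kwargs": {
  "increments": [-0.019, 0.002, -0.029, 0.096, -0.016, 0.002, -0.03, 0.096, -0.013, 0.002, -0.032, 0.096, -0.01, 0.003, -0.033, 0.096, -0.007, 0.003, -0.034, 0.096]
}}

```text
t: 17.7
position: [0.5606, -0.3554, 0.199]
tool_rot: [-1.571, 0.014, -0.011]
contact_force: [0.7, -0.6, -0.1]
finger_gap: 1.001
```

{"fn": "play_rows", "kwargs": {
  "increments": [-0.003, 0.002, -0.034, 0.096, 0, 0, 0, 0, 0, 0, 0, 0]
}}

```text
t: 17.95
position: [0.5563, -0.3907, 0.1962]
tool_rot: [-1.569, 0.09, -0.086]
contact_force: [0.8, 0.9, -0.1]
finger_gap: 1.0
```

Run:
```python
from m import *
from cell import ctrl
s=ctrl.sense();d=ctrl.get_image('wrist');pickle.dump((s,d),open('w14.pkl','wb'));im=d['image'].copy()
M=R.from_rotvec(s['tool_rot']).as_matrix()
print(s['position'],s['t'],s['joint_positions'].round(2),np.degrees(np.arctan2(M[1,0],M[0,0])))
P=cloud(d,s);Z=P[...,2]
m=((Z>.028)&(Z<.042)).astype(np.uint8)*255;m[235:]=0
for c in cv2.findContours(m,cv2.RETR_EXTERNAL,cv2.CHAIN_APPROX_NONE)[0]:
    if cv2.contourArea(c)<800: continue
    w=onplane(d,c.reshape(-1,2),.034,s)[:,:2]*1000
    print(c.reshape(-1,2).mean(0),cv2.minAreaRect(w.astype(np.float32)))
cv2.imwrite('pics/w14.png',im)
```

```text
[ 0.55626729 -0.39065258  0.19621223] 17.95 [ 0.84  0.55 -0.43  1.55  0.25  1.1   0.24] -6.405090045487329
[261.07391304 171.74782609] ((560.078857421875, -390.3443603515625), (60.03239440917969, 59.440773010253906), 87.24568939208984)
[115.86407767 111.54368932] ((431.8221740722656, -317.9754638671875), (67.11639404296875, 65.62559509277344), 12.87053394317627)
```

View pics/w14.png

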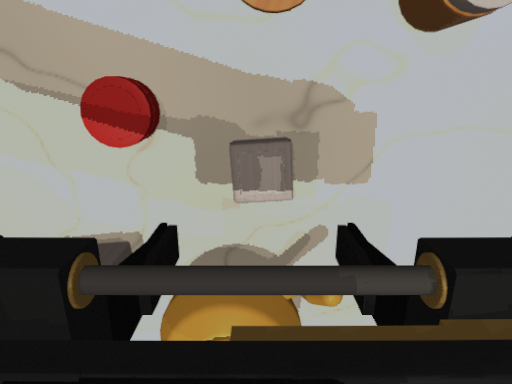

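The square tin is at (262,170), measured at (560.1, -390.3) with side 60, turned -2.8°. The teapot is clear below it in the picture. Descending.

{"fn": "play_rows", "kwargs": {
  "increments": [0.004, 0.035, 0, -0.063, 0, 0.035, 0, 0, 0, 0.035, 0, 0, 0, 0.035, 0, 0, 0, 0.015, 0, 0]
}}

```text
t: 18.42
position: [0.5602, -0.3844, 0.0379]
tool_rot: [-1.566, 0.037, -0.027]
contact_force: [-1.2, 0.5, -1.4]
finger_gap: 1.003
```

{"fn": "play_rows", "kwargs": {
  "increments": [0, 0, 0, 0, 0, 0, 0, 0]
}}

```text
t: 18.58
position: [0.5631, -0.3869, 0.043]
tool_rot: [-1.57, 0.033, -0.033]
contact_force: [-0.1, 0.2, -0.2]
finger_gap: 0.999
```

```bash
python3 plan.py 560.1 -390.3 34 -2.8 1
```

```text
now [ 563.1 -386.9   43. ] psi -2.42 t 18.58 gap 86.9 F [-0.1  0.2 -0.2] q7 0.23
step mm 10.0
-0.003, 0.009, -0.003, 0.007
```

{"fn": "play_rows", "kwargs": {
  "increments": [-0.003, 0.008, -0.003, 0.005, 0, 0, 0, 0, 0, 0, 0, 0]
}}

```text
t: 18.83
position: [0.5595, -0.3919, 0.036]
tool_rot: [-1.572, 0.038, -0.04]
contact_force: [0.1, -0.3, 0.1]
finger_gap: 0.995
```

{"fn": "play_rows", "kwargs": {
  "increments": [0, 0, 0, 0, 0, 0, 0, 0, 0, 0, 0, 0, 0, 0, 0, 0, 0, 0, 0, 0],
  "hand": -1,
  "newtons": 15
}}

```text
t: 19.25
position: [0.5594, -0.391, 0.0348]
tool_rot: [-1.571, 0.038, -0.039]
contact_force: [-0.2, -0.1, 0.2]
finger_gap: 0.704
```

```bash
python3 plan.py 560.1 -390.3 34 -2.8 1
```

```text
now [ 559.4 -391.    34.8] psi -2.8 t 19.25 gap 61.2 F [-0.2 -0.1  0.2] q7 0.23
step mm 1.2
0.001, 0.001, 0.001, -0.000
```

{"fn": "play_rows", "kwargs": {
  "increments": [0, 0, 0, 0, 0, 0, 0, 0, 0, -0.015, 0, 0, 0, -0.035, 0, 0, 0, -0.035, 0, 0]
}}

```text
t: 19.67
position: [0.5577, -0.3901, 0.1191]
tool_rot: [-1.568, 0.042, -0.035]
contact_force: [0.1, -0.4, -1.7]
finger_gap: 0.684
```

{"fn": "play_rows", "kwargs": {
  "increments": [0, -0.04, 0, 0, 0, -0.04, 0, 0]
}}

```text
t: 19.83
position: [0.5584, -0.3904, 0.2014]
tool_rot: [-1.57, 0.039, -0.037]
contact_force: [1.3, -1.0, -1.9]
finger_gap: 0.684
```

```bash
python3 plan.py 600.3 27.6 200 81.9 15
```

```text
now [ 558.4 -390.4  201.4] psi -2.79 t 19.83 gap 59.5 F [ 1.3 -1.  -1.9] q7 0.3
step mm 28.0
0.001, 0.000, 0.028, -0.099, 0.004, 0.000, 0.028, -0.099, 0.007, 0.000, 0.027, -0.099, 0.010, 0.000, 0.026, -0.099, 0.012, 0.000, 0.025, -0.099
0.014, 0.000, 0.024, -0.099, 0.017, 0.000, 0.022, -0.099, 0.019, 0.000, 0.021, -0.099, 0.021, 0.000, 0.019, -0.099, 0.023, 0.000, 0.017, -0.099
0.024, 0.000, 0.014, -0.099, 0.025, 0.000, 0.012, -0.099, 0.026, 0.000, 0.009, -0.099, 0.027, 0.000, 0.007, -0.099, 0.028, 0.000, 0.004, -0.099
```

{"fn": "play_rows", "kwargs": {
  "increments": [0.001, 0, 0.028, -0.099, 0.004, 0, 0.028, -0.099, 0.007, 0, 0.027, -0.099, 0.01, 0, 0.026, -0.099, 0.012, 0, 0.025, -0.099]
}}

```text
t: 20.25
position: [0.5727, -0.2505, 0.2003]
tool_rot: [-1.542, -0.353, 0.354]
contact_force: [-0.1, 0.5, -1.9]
finger_gap: 0.691
```

{"fn": "play_rows", "kwargs": {
  "increments": [0.014, 0, 0.024, -0.099, 0.017, 0, 0.022, -0.099, 0.019, 0, 0.021, -0.099, 0.021, 0, 0.019, -0.099, 0.023, 0, 0.017, -0.099]
}}

```text
t: 20.67
position: [0.5859, -0.1106, 0.2002]
tool_rot: [-1.443, -0.737, 0.738]
contact_force: [0.2, 0.4, -2.4]
finger_gap: 0.69
```

{"fn": "play_rows", "kwargs": {
  "increments": [0.024, 0, 0.014, -0.099, 0.025, 0, 0.012, -0.099, 0.026, 0, 0.009, -0.099, 0.027, 0, 0.007, -0.099, 0.028, 0, 0.004, -0.099]
}}

```text
t: 21.08
position: [0.5986, 0.0277, 0.2002]
tool_rot: [-1.269, -1.112, 1.114]
contact_force: [-0.3, 0.3, -2.5]
finger_gap: 0.69
```

{"fn": "play_rows", "kwargs": {
  "increments": [0, 0, 0, 0, 0, 0, 0, 0]
}}

```text
t: 21.25
position: [0.5986, 0.0292, 0.2002]
tool_rot: [-1.268, -1.112, 1.112]
contact_force: [0.3, -1.2, -2.2]
finger_gap: 0.686
```

```bash
python3 pp.py
python3 - <<'E'
from m import *
from cell import ctrl
s=ctrl.sense();d=ctrl.get_image('wrist');pickle.dump((s,d),open('w15.pkl','wb'));im=d['image'].copy()
P=cloud(d,s)
M=R.from_rotvec(s['tool_rot']).as_matrix();Q=(P-s['position'])@M*1000
np.set_printoptions(suppress=True)
for v in list(range(176,205,4))+[220,240,260]: print(v,[Q[v,u].round(0).tolist() for u in (205,215,235,256,275,295,310)])
cv2.imwrite('pics/w15.png',im)
E
```

```text
presenter xyz [-11.9 -64.6 200.2] psi 82.49 gap 59.7 F [ 0.4 -1.2 -2.2] t 21.25
176 [[-43.0, 108.0, 13.0], [-35.0, 108.0, 13.0], [-20.0, 114.0, 12.0], [-2.0, 116.0, 11.0], [14.0, 116.0, 11.0], [30.0, 117.0, 11.0], [41.0, 108.0, 13.0]]
180 [[nan, nan, nan], [-25.0, 29.0, 31.0], [-14.0, 31.0, 31.0], [-2.0, 29.0, 31.0], [9.0, 31.0, 31.0], [20.0, 29.0, 31.0], [42.0, 108.0, 10.0]]
184 [[-29.0, 22.0, 31.0], [-24.0, 21.0, 31.0], [-13.0, 20.0, 32.0], [-2.0, 22.0, 31.0], [8.0, 21.0, 31.0], [19.0, 22.0, 31.0], [41.0, 106.0, 7.0]]
188 [[-28.0, 13.0, 31.0], [-23.0, 14.0, 31.0], [-12.0, 13.0, 31.0], [-2.0, 14.0, 31.0], [8.0, 15.0, 31.0], [18.0, 15.0, 31.0], [26.0, 14.0, 31.0]]
192 [[-27.0, 6.0, 32.0], [-22.0, 6.0, 31.0], [-12.0, 6.0, 31.0], [-2.0, 8.0, 31.0], [8.0, 5.0, 32.0], [17.0, 7.0, 31.0], [25.0, 7.0, 31.0]]
196 [[-26.0, 2.0, 31.0], [-21.0, 2.0, 31.0], [-12.0, 2.0, 31.0], [-2.0, 2.0, 31.0], [7.0, 2.0, 31.0], [17.0, 3.0, 31.0], [24.0, 2.0, 31.0]]
200 [[-26.0, 2.0, 29.0], [-21.0, 2.0, 29.0], [-12.0, 1.0, 29.0], [-2.0, 1.0, 29.0], [7.0, 1.0, 29.0], [17.0, 1.0, 29.0], [24.0, 1.0, 29.0]]
204 [[-26.0, 0.0, 27.0], [-21.0, 1.0, 27.0], [-12.0, 2.0, 27.0], [-2.0, 2.0, 27.0], [7.0, 1.0, 27.0], [17.0, 1.0, 27.0], [24.0, 1.0, 27.0]]
220 [[-26.0, 1.0, 19.0], [-22.0, 1.0, 19.0], [-12.0, 2.0, 18.0], [-2.0, 1.0, 19.0], [8.0, 1.0, 19.0], [17.0, 1.0, 19.0], [24.0, 1.0, 19.0]]
240 [[-27.0, 1.0, 8.0], [-22.0, 1.0, 8.0], [-12.0, 1.0, 8.0], [-2.0, 1.0, 8.0], [8.0, 1.0, 8.0], [18.0, 1.0, 8.0], [25.0, 2.0, 8.0]]
260 [[-27.0, 0.0, -3.0], [-22.0, 0.0, -3.0], [-12.0, 0.0, -3.0], [-2.0, 0.0, -3.0], [8.0, 1.0, -3.0], [18.0, 2.0, -3.0], [26.0, 2.0, -3.0]]
```

View pics/w15.png

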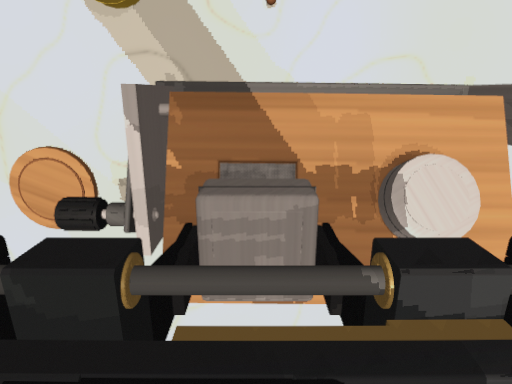

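Run:
```python
import numpy as np
th=.41;u=np.array([np.cos(th),np.sin(th)]);n=np.array([-u[1],u[0]]);F=np.array([-75,60])+78*u+n
for f in np.linspace(0,.41,8):
    uf=np.array([np.cos(f),np.sin(f)]);nf=np.array([-uf[1],uf[0]])
    rim=F+32*u+9*n
    # uphill face clears rim by 0.7: edge position s along floor, max 31.3
    for s in np.arange(31.3,20,-.1):
        E=F+s*u
        if (rim-E)@uf>0.6: break
    C=E-30*uf+17*nf;D=E-60*uf
    p=C+9*nf
    print(f.round(2),'s',s.round(1),'TCP x,z',(p+[1,9.2]).round(1),'downhill bottom edge in well',((D-F)@u).round(1),((D-F)@n).round(1))
```

```text
0.0 s 27.4 TCP x,z [ -7.7 138.1] downhill bottom edge in well -27.6 23.9
0.06 s 28.0 TCP x,z [ -8.7 136.6] downhill bottom edge in well -28.3 20.7
0.12 s 28.6 TCP x,z [ -9.5 134.9] downhill bottom edge in well -28.8 17.3
0.18 s 29.2 TCP x,z [-10.2 133.2] downhill bottom edge in well -29.2 13.9
0.23 s 29.7 TCP x,z [-10.8 131.4] downhill bottom edge in well -29.4 10.5
0.29 s 30.3 TCP x,z [-11.3 129.5] downhill bottom edge in well -29.3 7.0
0.35 s 30.8 TCP x,z [-11.7 127.6] downhill bottom edge in well -29.1 3.5
0.41 s 31.3 TCP x,z [-12.  125.6] downhill bottom edge in well -28.7 0.0
```

{"fn": "play_rows", "kwargs": {
  "increments": [-0.001, 0.015, -0.003, 0.01, 0, 0.015, 0, 0, 0, 0.015, 0, 0, 0, 0.012, 0, 0, 0, 0, 0, 0]
}}

```text
t: 21.72
position: [0.5998, 0.0238, 0.1395]
tool_rot: [-1.272, -1.095, 1.105]
contact_force: [-1.2, -0.1, -1.9]
finger_gap: 0.689
```

{"fn": "play_rows", "kwargs": {
  "increments": [0, 0, 0, 0, 0, 0, 0, 0]
}}

```text
t: 21.88
position: [0.6014, 0.0247, 0.1421]
tool_rot: [-1.274, -1.1, 1.103]
contact_force: [-1.6, -0.2, -2.4]
finger_gap: 0.689
```

```bash
python3 pp.py
```

```text
presenter xyz [ -8.5 -68.7 142.1] psi 81.65 gap 59.9 F [-1.6 -0.4 -2.4] t 21.8833
```

{"fn": "play_rows", "kwargs": {
  "increments": [0.003, 0, 0, -0.004, 0, 0, 0, 0, 0, 0, 0, 0]
}}

```text
t: 22.13
position: [0.6033, 0.029, 0.1435]
tool_rot: [-1.274, -1.107, 1.103]
contact_force: [-0.5, 0.3, -1.1]
finger_gap: 0.687
```

```bash
python3 pp.py
```

```text
presenter xyz [ -7.2 -64.1 143.5] psi 81.95 gap 59.8 F [-0.5  0.2 -1.1] t 22.1333
```

{"fn": "play_rows", "kwargs": {
  "increments": [-0.001, 0.002, 0.001, 0, 0, 0, 0, 0, 0, 0, 0, 0]
}}

```text
t: 22.38
position: [0.6018, 0.0279, 0.1411]
tool_rot: [-1.273, -1.106, 1.104]
contact_force: [0.7, 0.2, 0.1]
finger_gap: 0.692
```

```bash
python3 pp.py
```

```text
presenter xyz [ -8.6 -65.4 141.1] psi 81.94 gap 60.2 F [0.7 0.3 0.1] t 22.3833
```

Positioned at (-8.6, -65.4). Lowering gently.

{"fn": "play_rows", "kwargs": {
  "increments": [0, 0.002, 0, 0, 0, 0.002, 0, 0, 0, 0.002, 0, 0, 0, 0.001, 0, 0, 0, 0, 0, 0]
}}

```text
t: 22.8
position: [0.5999, 0.028, 0.133]
tool_rot: [-1.271, -1.103, 1.107]
contact_force: [-4.2, 1.1, 2.5]
finger_gap: 0.688
```

```bash
sed -i 's/R0=33/import sys;R0=float(sys.argv[1]) if len(sys.argv)>1 else 33/' lid.py; python3 pp.py; python3 tilt.py pics/w16.png 215 300 200 262; python3 lid.py 30
```

```text
presenter xyz [-10.4 -65.6 133. ] psi 81.96 gap 59.9 F [-4.3  0.5  2.5] t 22.8
slope x 0.42 slope y -0.003 ang to board 0.011 lid height over floor (34 wanted) 42.06 N 5237 resid 0.69
along-lid lo [ 8.3  8.4  8.4 49.1 49.3] y [-105.9 -105.6  -28.9  -28.1]
centre in well frame x,z 3.6 25.1
bottom edge -1 x -26.1 z 7.7
bottom edge 1 x 33.9 z 8.5
```

View pics/w16.png

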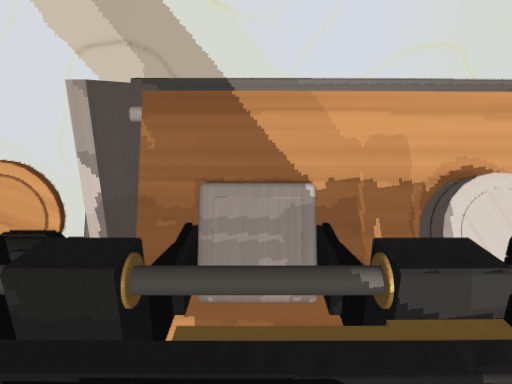

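The tin is already at board tilt (0.42) but its uphill edge rests on the face just above the rim (x 33.9 > 32). I'll slide 3.5 mm downhill, then in along the normal.

{"fn": "play_rows", "kwargs": {
  "increments": [0, -0.002, 0, 0, 0, 0, 0.003, 0, 0, 0.001, 0.001, 0, 0, 0, 0, 0]
}}

```text
t: 23.18
position: [0.5971, 0.0278, 0.134]
tool_rot: [-1.273, -1.104, 1.105]
contact_force: [-0.3, 0.8, -2.0]
finger_gap: 0.684
```

```bash
python3 pp.py; python3 tilt.py pics/w17.png 215 300 200 262; python3 lid.py 30
```

```text
presenter xyz [-13.2 -66.2 134. ] psi 81.93 gap 59.5 F [-0.4  0.7 -2. ] t 23.1833
slope x 0.421 slope y -0.003 ang to board 0.012 lid height over floor (34 wanted) 44.07 N 5215 resid 0.69
along-lid lo [ 6.3  6.3  6.4 47.1 47.3] y [-106.5 -106.   -29.2  -28.6]
centre in well frame x,z 1.5 27.1
bottom edge -1 x -28.2 z 9.7
bottom edge 1 x 31.8 z 10.6
```

{"fn": "play_rows", "kwargs": {
  "increments": [0, 0.001, 0.002, 0, 0, 0.002, 0, 0, 0, 0.002, -0.001, 0, 0, 0.002, -0.001, 0, 0, 0, 0, 0]
}}

```text
t: 23.65
position: [0.5973, 0.028, 0.127]
tool_rot: [-1.272, -1.104, 1.105]
contact_force: [-0.6, -1.0, -2.1]
finger_gap: 0.688
```

```bash
python3 pp.py; python3 tilt.py pics/w18.png 215 300 200 262; python3 lid.py 30
```

```text
presenter xyz [-13. -66. 127.] psi 81.92 gap 59.8 F [-0.4 -1.1 -2.1] t 23.65
slope x 0.419 slope y -0.001 ang to board 0.009 lid height over floor (34 wanted) 37.57 N 5225 resid 0.68
along-lid lo [ 3.4  3.4  3.4 44.1 44.3] y [-106.6 -105.8  -28.9  -28.4]
centre in well frame x,z -1.1 20.6
bottom edge -1 x -30.9 z 3.2
bottom edge 1 x 29.1 z 4.0
```

It is entering the well freely. I'll continue to the floor.

{"fn": "play_rows", "kwargs": {
  "increments": [0, 0.002, -0.001, 0, 0, 0.002, -0.001, 0, 0, 0.001, 0, 0, 0, 0, 0, 0]
}}

```text
t: 24.03
position: [0.5998, 0.028, 0.1237]
tool_rot: [-1.274, -1.105, 1.105]
contact_force: [-2.4, -0.1, 4.7]
finger_gap: 0.686
```

```bash
python3 pp.py; python3 tilt.py pics/w19.png 215 300 200 262; python3 lid.py 30
```

```text
presenter xyz [-10.6 -65.6 123.7] psi 81.92 gap 59.6 F [-2.4 -0.4  4.7] t 24.0333
slope x 0.405 slope y -0.003 ang to board 0.006 lid height over floor (34 wanted) 33.82 N 5231 resid 0.68
along-lid lo [ 2.6  2.6  2.6 43.3 43.5] y [-106.1 -105.6  -29.   -28.2]
centre in well frame x,z -0.3 16.8
bottom edge -1 x -30.4 z -0.1
bottom edge 1 x 29.6 z -0.3
```

Seated: slope 0.405, lid height 33.8, offset -0.3. Relaxing and releasing.

{"fn": "play_rows", "kwargs": {
  "increments": [0, -0.002, 0.001, 0, 0, 0, 0, 0]
}}

```text
t: 24.25
position: [0.5984, 0.0282, 0.1248]
tool_rot: [-1.273, -1.105, 1.105]
contact_force: [0.0, 0.5, -1.3]
finger_gap: 0.685
```

{"fn": "play_rows", "kwargs": {
  "increments": [0, 0, 0, 0, 0, 0, 0, 0, 0, 0, 0, 0, 0, 0, 0, 0],
  "hand": 1
}}

```text
t: 24.58
position: [0.5984, 0.0282, 0.1246]
tool_rot: [-1.273, -1.105, 1.105]
contact_force: [-0.1, 0.3, -0.2]
finger_gap: 0.905
```

{"fn": "play_rows", "kwargs": {
  "increments": [0, -0.015, 0, 0, 0, -0.03, 0, 0, 0, -0.035, 0, 0, 0.02, -0.035, 0, 0, 0.02, -0.03, 0, 0]
}}

```text
t: 25.0
position: [0.6044, 0.0671, 0.2731]
tool_rot: [-1.275, -1.104, 1.102]
contact_force: [0.5, 1.4, -0.6]
finger_gap: 0.998
```

{"fn": "play_rows", "kwargs": {
  "increments": [0.02, 0, 0, 0, 0, 0, 0, 0, 0, 0, 0, 0]
}}

```text
t: 25.25
position: [0.6065, 0.089, 0.271]
tool_rot: [-1.272, -1.108, 1.106]
contact_force: [0.2, 0.6, -0.7]
finger_gap: 0.999
```

```bash
python3 pp.py; python3 tilt.py pics/w20.png 180 205 165 195
cat > fin.py <<'E'
from m import *
x=np.array([.990,-.141,0]);y=np.array([.141,.990,0]);O=np.array([.6195,.0915,0])
s,d=pickle.load(open('last.pkl','rb'));Q=(cloud(d,s)-O)@np.c_[x,y,[0,0,1]]*1000
th=.41;u=np.array([np.cos(th),0,np.sin(th)]);n=np.array([-np.sin(th),0,np.cos(th)]);F=np.array([-75,0,60])+78*u+n
a=(Q-F)@u;h=(Q-F)@n
for nm,Y in(('round',66),('square',-66)):
    m=((abs(h-34)<6)&(abs(a)<45)&(abs(Q[...,1]-Y)<45)).astype(np.uint8);m[235:]=0
    c=max(cv2.findContours(m,cv2.RETR_EXTERNAL,cv2.CHAIN_APPROX_NONE)[0],key=cv2.contourArea)
    k=np.zeros_like(m);cv2.drawContours(k,[c],-1,1,-1);k=cv2.erode(k,np.ones((9,9)))>0
    A=np.c_[a[k],Q[...,1][k],np.ones(k.sum())];co=np.linalg.lstsq(A,h[k],rcond=None)[0]
    cc=c.reshape(-1,2);aa=a[cc[:,1],cc[:,0]];yy=Q[...,1][cc[:,1],cc[:,0]]
    print(nm,'px',cc.mean(0).round(0),'lid h',h[k].mean().round(2),'tilt rel',co[:2].round(3),'x ext',np.percentile(aa,[1,99]).round(1),'y ext',(np.percentile(yy,[1,99])-Y).round(1))
E
python3 fin.py
python3 - <<'E'
from m import *
from cell import ctrl
for n in('top','side'):
    d=ctrl.get_image(n);cv2.imwrite(f'pics/{n}9.png',d['image']);pickle.dump(d,open(n+'9.pkl','wb'))
E
```

```text
presenter xyz [-12.5  -4.3 271. ] psi 82.09 gap 86.9 F [ 0.1  0.7 -0.7] t 25.25
slope x 0.404 slope y -0.002 ang to board 0.007 lid height over floor (34 wanted) 34.28 N 740 resid 0.72
 ** On entry to DLASCL parameter number  4 had an illegal value
 ** On entry to DLASCL parameter number  4 had an illegal valueTraceback (most recent call last):
  File "fin.py", line 10, in <module>
    A=np.c_[a[k],Q[...,1][k],np.ones(k.sum())];co=np.linalg.lstsq(A,h[k],rcond=None)[0]
                                                  ~~~~~~~~~~~~~~~^^^^^^^^^^^^^^^^^^^
    x, resids, rank, s = _umath_linalg.lstsq(a, b, rcond,
                         ~~~~~~~~~~~~~~~~~~~^^^^^^^^^^^^^
                                             signature=signature)
                                             ^^^^^^^^^^^^^^^^^^^^
    raise LinAlgError("SVD did not converge in Linear Least Squares")
numpy.linalg.LinAlgError: SVD did not converge in Linear Least Squares
```

View pics/w20.png

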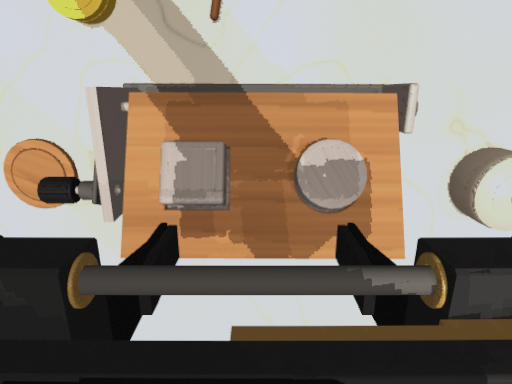

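View pics/side9.png

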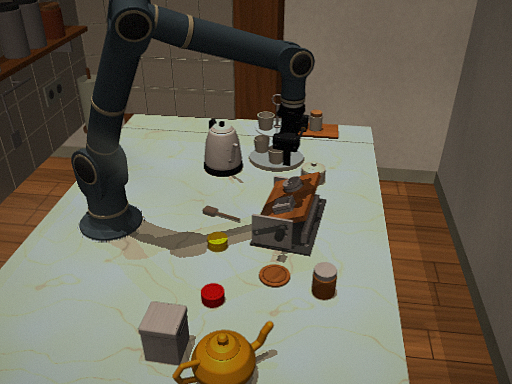

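View pics/top9.png

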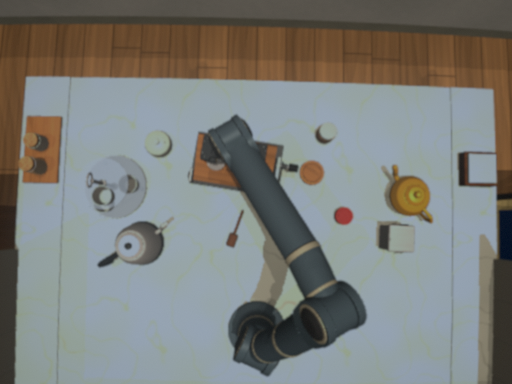

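```bash
sed -i 's/k=cv2.erode(k,np.ones((9,9)))>0/k=(cv2.erode(k,np.ones((9,9)))>0)\&np.isfinite(h)/;s/np.percentile/np.nanpercentile/g' fin.py; python3 fin.py
python3 - <<'E'
from m import *
s,d=pickle.load(open('last.pkl','rb'));x=np.array([.990,-.141,0]);y=np.array([.141,.990,0]);O=np.array([.6195,.0915,0])
Q=(cloud(d,s)-O)@np.c_[x,y,[0,0,1]]*1000
# board tilt from rows above wells + strip between
q=np.r_[Q[96:135,130:390].reshape(-1,3),Q[96:230,245:285].reshape(-1,3)];q=q[np.isfinite(q).all(1)]
k=np.linalg.lstsq(np.c_[q[:,:2],np.ones(len(q))],q[:,2],rcond=None)[0];print('board tilt',np.arctan(k[0]))
v,u=190,60;print('knob top',[Q[190,c].round(0).tolist() for c in(42,48,60,72,78)])
E
```

```text
round px [331. 174.] lid h 33.99 tilt rel [-0. -0.] x ext [-33.   30.7] y ext [-35.   30.7]
square px [192. 173.] lid h 34.14 tilt rel [-0.001 -0.002] x ext [-31.8  28.3] y ext [-31.7  28.4]
board tilt 0.4084523956642347
knob top [[4.0, -221.0, 108.0], [3.0, -214.0, 110.0], [4.0, -202.0, 109.0], [5.0, -194.0, 103.0], [5.0, -186.0, 106.0]]
```

```bash
python3 -c "
from cell import ctrl
print(ctrl.finish_job())"
```

```text
the job is handed in; nothing more can be done
None
```

I drew the knob, swung the empty board up to the upper index hole and let the pin spring home. Then I seated the round tin and the square tin in their wells, and handed the job in at about 25.4 s. The hand-in gave no verdict.

**Last checks**, by wrist camera with the arm clear of everything:

| Check | Measured |
|---|---|
| Board tilt | 0.408 rad |
| Pin | knob back at its home distance from the index plate |
| Round tin | lid 34.0 mm above the well floor, tilt off the board about 0 rad, about 2 mm off centre |
| Square tin | lid 34.1 mm above the well floor, tilt off the board within 0.002 rad, about 2 mm off centre |

- **Correct lid height:** a fully seated tin's lid should stand 34 mm above the floor, so both are down.
- **Corrections on the way:** each tin first caught on a well rim, the round one on the downhill side and the square one on the uphill side. I saw this in the depth readings and eased each tin a few millimetres until it dropped in.
- **Other tea things:** in the last top and side pictures they stand where they were. I judged that by eye and did not measure each one. No check failed or disagreed.

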